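# Close up and clamp a row of moulded blocks

## Task

Free the clamp on the sloping white lane, slide the carriage towards the hood until you feel the row of black blocks come up solid against the stop hidden in there and the sprung plunger is pushed about half-way in, then tighten the clamp so that it holds the row like that when you let go. Do it gently, keep the blocks in the lane, and leave the other things on the bench where they are.

Things in the scene. Friction and masses are not known exactly. Their poses are not given: they have to be found in the camera images.
- lane: White lane 450 mm long on a fixed stand 130 mm wide. Origin on the bench under its middle. It runs level along y; its floor rises 30 deg towards +x (normal (-0.5, 0, 0.866)), 85 mm above the bench on the middle line. Ledges 12 mm high, 44 mm apart, edge it. Its yaw in the world is 0.3 to 0.9 rad; -x roughly faces the robot. The white hood at the +y end hides a stop
- carriage (a joint): Travel (m) of the aluminium clamp carriage (42 wide, 60 long, 30 mm high) along the lane's +y, towards the hood. At 0 its middle lies at y = -0.140 of the lane; the track ends at 0.190. It starts at 0.010 to 0.060. Loose, it slides with about 2 N of friction and light drag (0.3 N at 50 mm/s); clamped tight it holds well over 10 N
- clamp (a joint): Angle (rad) of the black clamp bar (70 long, 14 thick, 28 mm high) on the carriage, about the floor's normal. 0: loose, bar straight across the lane; positive is clockwise seen from above and tightens; end stop 1.5. Bites from about 0.7; below 0.4 free, over 1.1 tight. Takes 0.12 N m, 0.2 when tight. Starts tight at 1.25 to 1.45. Gripped, it can turn the clamp and drag the carriage
- clamp_grip (a point): On the clamp bar's turning axis, 57 mm along the normal over the lane floor, 13 mm below the bar's top, 27 mm above the carriage's top: grip here, along the normal. Axes: x along the 70 mm bar, y across its 14 mm thickness (fingers close along y), z along the normal, out of the lane
- plunger (a joint): How far (m) the carriage's sprung steel plunger is pushed in: 0 free, 0.016 bottomed. Spring 0.6 N per mm from zero, so half-way (0.008) is about 5 N. Pushing the loose row along takes only about 1 N and so less than 3 mm of plunger
- plunger_face (a point): Middle of the front face (30 x 22 mm) of the plunger, on the side of the carriage towards the hood; 60 mm from the clamp bar's axis along the lane's +y when free. It pushes the near block
- block_near: Loose black moulded block with a pale ground top, 40 x 60 x 30 mm (60 along the lane), about 85 g, lying in the lane in front of the plunger. Origin at the centre of its underside on the lane floor; y along the lane; while it lies in the lane its z is vertical (not square to the sloping floor)
- block_far: Second block of the same kind, farther along the lane, with its far end inside the hood. Origin and axes as for block_near. Neither block touches the other or the stop at the start
- hood_mouth (a point): Middle of the lane floor at the mouth of the hood, y = 0.120 of the lane. The hood is 105 mm long, 66 mm wide, 51 mm high over the floor. The steel stop in it has its face anywhere from y = 0.175 to 0.205 of the lane; it is not shown: feel for it
- spare_block: Bystander: a block of the same kind lying on the bench behind the lane. Origin at the centre of its underside
- brush: Bystander: a 170 mm brush lying on the bench in front of the lane. Origin under its middle
- cleaner: Bystander: a white bottle 150 mm high, 56 mm wide. Origin at the centre of its underside
- jar: Bystander: an amber jar 75 mm high, 68 mm wide. Origin at the centre of its underside
- wrench: Bystander: a steel wrench 180 mm long lying on the bench. Origin under its middle
Mind the look-alikes: they are no part of the job. Leave any pink look-alike of the block_near alone. What is shaped like the block_far but green is not meant.

How it is judged:
On the way, in this order (a step that is already met when the one before it is completed fails the run):
1. the clamp is freed (clamp below 0.4) (value of joint clamp below 0.4 rad), for 0.1 s.
2. the row is solid on the hidden stop and the plunger is pushed in (over 5 mm, less than 14 mm) (value of joint plunger between 0.005 and 0.014 m), for 0.2 s.
At the end, for the whole second after the job is handed in: Clamp tight (over 1.1 rad); plunger still pushed in by 4.5 to 12.5 mm of its 16 mm against the closed-up row; carriage and blocks at rest; both blocks lying in the lane (origins at most 92 mm above the lane body's origin, along the lane within 0.15 rad) (value of joint clamp above 1.1 rad and value of joint plunger between 0.0045 and 0.0125 m and not (velocity of joint carriage above 0.003 m/s) and velocity of joint carriage above -0.003 m/s and linear speed of each of block_near, block_far below 0.01 m/s and z of each of block_near, block_far in the frame of lane below 0.092 m and angle between the y axis of each of block_near, block_far and the y axis of lane, either way round below 0.15 rad); the robot touches nothing.
It fails at once if the row is crushed: more than 22 N between the two blocks (contact force between block_near and block_far above 22 N).
It fails at once if a bystander is moved by more than 20 mm (distance of any of spare_block, brush, cleaner, jar, wrench from where it was at the start of the episode above 0.02 m).
It also fails if it takes over 45 s, if anything falls off the work surface, if the arm or the gripper's body presses on something with over 40 N, if the wrist force passes 120 N, or if a joint passes its speed limit or range.

## Robot

A 6-joint arm with a two-finger parallel gripper is mounted at the origin on the work surface. World frame = base frame: x ahead of the robot, y to its left, z up, the work surface at z = 0. Lengths are in m, angles in rad, forces in N, time in s.
With the tool pointing down it reaches from about 0.425 to 0.95 m from the base axis. Payload 3.5 kg.
Tool frame: the origin (TCP) lies on the centre line of the jaws, within the pads' length; the fingertips stand 11 mm ahead of it and the grasp point (between the pads) lies 8 mm behind it; x points along the fingers, y is the direction in which the jaws open and shut, and the axes are right-handed (so a half turn about x gives the same grasp; the last joint's range is limited). The gripper opens to 85 mm and grips with 20 to 120 N. Pads are 22 mm wide; open, the fingers measure 114 mm over their backs; the gripper's body (76 mm by 85 mm) begins 54 mm behind the grasp point. The pads swing forward as they close: fully open they stand 13 mm farther back than shut.
Start: joints at [-1.288, 0.286, 1.577, -0, 1.279, -0.15], TCP at [0.283, -0.613, 0.242] pointing down, gripper open.
Joint ranges: [-2.77, 2.77], [-0.9, 2.22], [0.21, 2.48], [-1.53, 4.67], [0.24, 2.81], [-2.84, 2.84]. Speed limits (rad/s): [2.79, 2.79, 3.14, 3.14, 3.14, 3.14].

## Interface

Orientations are given as a unit quaternion [w, x, y, z].
In Python, from cell import ctrl gives the robot as it stands.
- The arm moves only by the tool step_arm, never from a script. Its argument "plan" is a list of rows, each an object with "translation": the shift along the tool's x, y, z in m, a list of three; "twist": the turn about the tool's x in degrees; "gripper": the finger opening in m, from 0 to 0.0854. A call has 1 to 12 rows; each row is the pose to reach, as a shift and turn from the pose commanded when the call began, along the tool's axes at that moment; what a row does not reach only later rows make up. A row lasts 1/12 s, in which the tool goes at most 41.7 mm and 7.16 degrees, less where a joint would pass 70% of its speed; a pose out of reach is approached as far as the arm can. A call with a gripper value outside its range is refused whole. The fingers move at their own pace and stop on an object; the grip force is fixed at half the most. Time passes only in rows, so rows that repeat a pose let the fingers close. It gives the time, the measured TCP pose, the force and the opening at its end, in the units of the state.
- ctrl.sense(): the state, without advancing time (a new reading comes with each control period).
- ctrl.read_camera(name): name is "scene" or "top"; returns a dict with "pixels" (420x560x3 uint8, red, green, blue), "fx", "fy", "cx", "cy" (pixels), "rvec" (rotation vector, rad) and "tvec" (3), from world to camera coordinates, as OpenCV has them. Camera axes: x right, y down, z forward; pixel columns grow to the right and rows downward; lengths in m; the calibration is good to about 2 mm. A picture is of the moment at which its call begins. There is no depth.
- ctrl.sign_off(): hands the job in, once; it reports no verdict.
Trained networks look in the newest picture that a camera, given by its name, has taken for a name from the list of things; names that differ only in an ending like _2 or _b are one class to them, and where a whole thing is asked for, a point or a joint stands for the part that bears it (a point fixed in the world has none). Each returns a list of dicts, best first, with "score" (0 to 1); they miss things now and then, are a little off and sometimes report something else, mostly with a low value. They report only what shows in the picture. A call takes as long as a camera call. They do not tell look-alikes from the thing itself.
- ctrl.find_in(camera, query): "box" ([left, top, right, bottom] in pixels, round what is visible of it).
The state is a dict: "clock": time; "qpos": joint angles; "joint_velocities": joint speeds; "effort": joint torques, N m; "tcp_pos": TCP position; "tcp_rot": TCP orientation; "contact_force": force on the tool from outside, world axes, zero at the start; "moment": the same for the moment, N m; "opening": finger opening in m.
Only numpy, scipy, OpenCV 4.12 (cv2) and the standard library are available. Lean on these libraries where they do the work, as an engineer would, in place of code of your own. Each camera call takes 0.05 s, during which the arm holds its last target.

## Working session

There is one attempt and no reset: what is moved stays moved. The work goes in short steps, Python scripts to look and compute and a tool call to move; the robot and the scene stay as the last step left them, time stands still between calls to the robot, and variables do not carry over. Pictures are saved under pics/ and viewed, and the job is handed in when it is done.

Besides the shell and the picture viewer there is one more tool, called after "Request:" as name(argument=value, ...) on one line, values as JSON. step_arm: Moves the arm, as the interface text tells. Its arguments: {"type":"object","properties":{"plan":{"type":"array","items":{"type":"object","properties":{"translation":{"type":"array","items":{"type":"number"}},"twist":{"type":"number"},"gripper":{"type":"number"}}}}},"required":["plan"]}

```bash
mkdir -p pics; ls; cat > h.py <<'E'
import numpy as np, cv2
from cell import ctrl
def shot(name,fn):
    c=ctrl.read_camera(name); cv2.imwrite('pics/'+fn,c['pixels'][:,:,::-1].copy()); return c
def K(c): return np.array([[c['fx'],0,c['cx']],[0,c['fy'],c['cy']],[0,0,1.]])
def ray(c,u,v):
    R,_=cv2.Rodrigues(np.array(c['rvec'],float)); t=np.array(c['tvec'],float).ravel()
    o=-R.T@t; d=R.T@np.array([(u-c['cx'])/c['fx'],(v-c['cy'])/c['fy'],1]); return o,d/np.linalg.norm(d)
def onz(c,u,v,z):
    o,d=ray(c,u,v); return o+d*(z-o[2])/d[2]
def proj(c,P):
    return cv2.projectPoints(np.atleast_2d(np.array(P,float)),np.array(c['rvec'],float),np.array(c['tvec'],float),K(c),None)[0].reshape(-1,2)
def tri(c1,p1,c2,p2):
    o1,d1=ray(c1,*p1);o2,d2=ray(c2,*p2)
    s=np.linalg.lstsq(np.stack([d1,-d2],1),o2-o1,rcond=None)[0]
    a=o1+s[0]*d1;b=o2+s[1]*d2
    return (a+b)/2,np.linalg.norm(a-b)
E
python3 - <<'E'
from h import *
for n in ['scene','top']:
    c=shot(n,n+'0.png'); print(n,{k:np.round(v,4).tolist() for k,v in c.items() if k!='pixels'})
    for q in ['lane','clamp','clamp_grip','carriage','plunger_face','block_near','block_far','hood_mouth']:
        print(q,[(np.round(d['box']).tolist(),round(d['score'],2)) for d in ctrl.find_in(n,q)][:4])
print(ctrl.sense())
E
```

```text
pics
scene {'fx': 429.9702, 'fy': 429.9702, 'cx': 285.5082, 'cy': 207.8285, 'rvec': [2.2706, 0.6619, -0.2713], 'tvec': [-0.4711, -0.1167, 1.489]}
lane [([264.0, 140.0, 316.0, 277.0], 0.95), ([277.0, 201.0, 298.0, 237.0], 0.59)]
clamp [([277.0, 203.0, 291.0, 224.0], 0.66)]
clamp_grip [([276.0, 202.0, 288.0, 227.0], 0.53)]
carriage [([277.0, 201.0, 292.0, 237.0], 0.67)]
plunger_face [([283.0, 204.0, 295.0, 213.0], 0.48)]
block_near [([284.0, 177.0, 299.0, 196.0], 0.82), ([261.0, 142.0, 278.0, 157.0], 0.73), ([248.0, 163.0, 267.0, 183.0], 0.5), ([262.0, 142.0, 320.0, 279.0], 0.34)]
block_far [([240.0, 204.0, 262.0, 249.0], 0.7), ([285.0, 160.0, 301.0, 177.0], 0.63), ([362.0, 269.0, 371.0, 296.0], 0.59)]
hood_mouth [([264.0, 140.0, 322.0, 284.0], 0.64)]
top {'fx': 393.961, 'fy': 393.961, 'cx': 278.4221, 'cy': 214.8249, 'rvec': [2.066, -2.16, 0.2187], 'tvec': [0.0272, 0.579, 0.972]}
lane [([157.0, 181.0, 333.0, 297.0], 0.58)]
clamp [([280.0, 208.0, 305.0, 225.0], 0.78)]
clamp_grip [([278.0, 206.0, 305.0, 229.0], 0.77)]
carriage [([124.0, 158.0, 157.0, 189.0], 0.59), ([264.0, 200.0, 302.0,
[... 375 characters left out ...]
0, 193.0, 136.0, 222.0], 0.51)]
{'clock': 0.9, 'qpos': array([-1.28799875e+00,  2.86285152e-01,  1.57669385e+00,  1.71279793e-05,
        1.27859160e+00, -1.49997444e-01]), 'joint_velocities': array([ 0.0019434 ,  0.00022719,  0.00139629, -0.00072941,  0.00213231,
       -0.00038501]), 'effort': array([-2.05293218e-04, -4.05963457e+01, -2.92946112e+01, -2.11891552e-04,
        5.48160642e-04,  1.59815617e-06]), 'tcp_pos': array([ 0.28313111, -0.61273966,  0.24233811]), 'tcp_rot': array([ 0.15183039,  0.69062181,  0.15181561, -0.6906092 ]), 'contact_force': array([-0.82109603, -0.90781112, -0.50861628]), 'moment': array([-0.02703637,  0.00880267,  0.00780554]), 'opening': 0.08509375793384326}
```

```bash
python3 - <<'E'
import cv2
a=cv2.imread('pics/scene0.png');b=cv2.imread('pics/top0.png')
cv2.imwrite('pics/s0z.png',cv2.resize(a[125:300,190:390],None,fx=3.4,fy=3.4,interpolation=cv2.INTER_CUBIC))
cv2.imwrite('pics/t0z.png',cv2.resize(b[165:315,145:345],None,fx=4,fy=4,interpolation=cv2.INTER_CUBIC))
E
```

```text
(no output)
```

View pics/scene0.png

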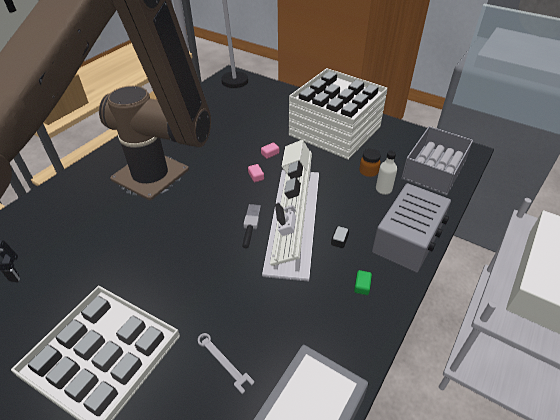

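View pics/top0.png

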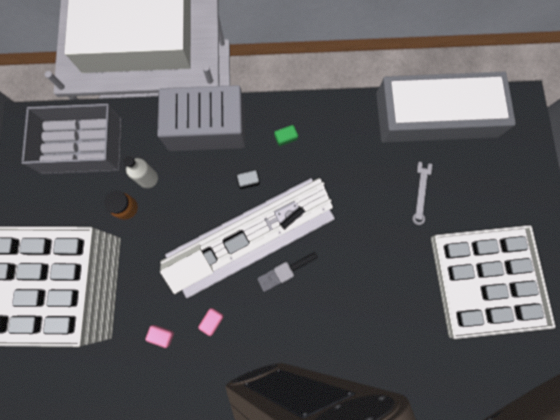

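View pics/s0z.png

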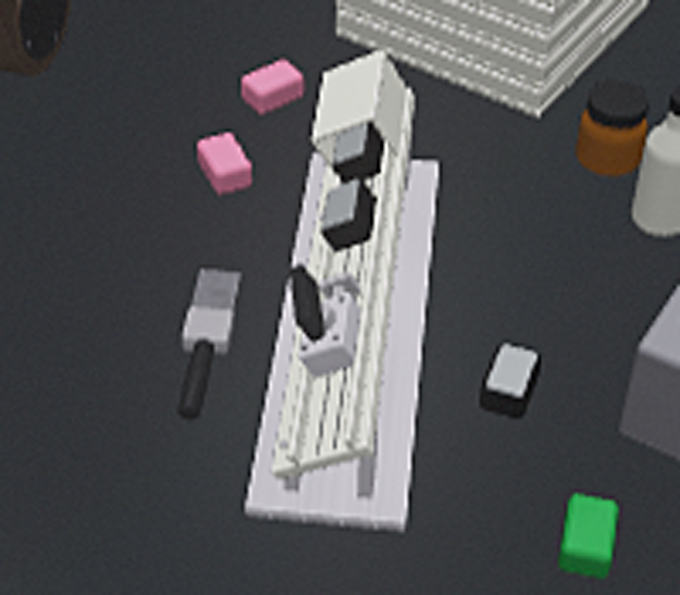

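View pics/t0z.png

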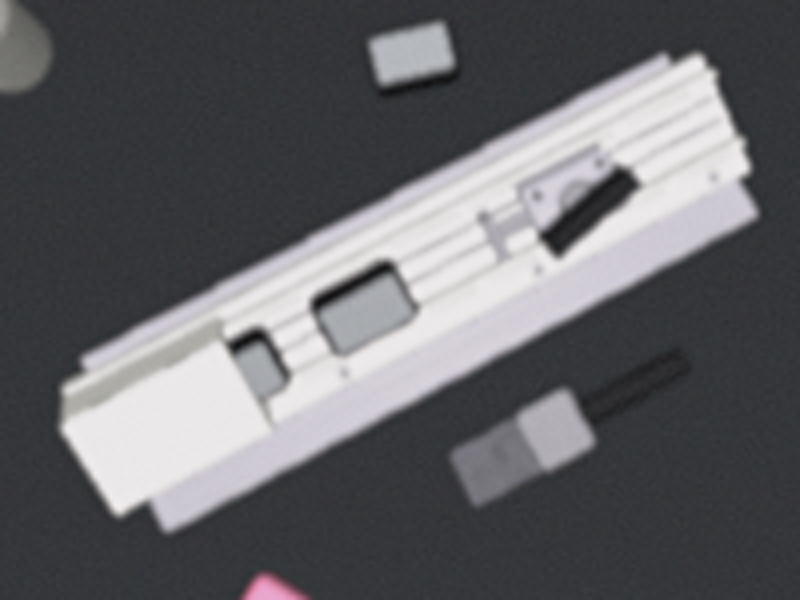

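```bash
cat >> h.py <<'E'
from scipy.optimize import least_squares
th=np.pi/6
N=np.array([-.5,0,np.cos(th)]);X=np.array([np.cos(th),0,.5]);Y=np.array([0,1.,0])
def lane2w(p,a,y,h,):  # a across floor, y along, h along normal
    x0,y0,yaw=p[:3]; q=np.array([0,0,.085])+a*X+y*Y+h*N
    c,s=np.cos(yaw),np.sin(yaw); return np.array([x0+c*q[0]-s*q[1],y0+s*q[0]+c*q[1],q[2]])
def barc(p,cy,phi,dx,dy,h):
    # bar x-axis = X rotated clockwise by phi
    bx=(np.cos(phi),-np.sin(phi)); by=(np.sin(phi),np.cos(phi))
    return lane2w(p,dx*bx[0]+dy*by[0],cy+dx*bx[1]+dy*by[1],h)
def lines(p,cy,phi):
    L=[]
    def box(f,xs,ys,hs):
        c=[[ [f(x,y,h) for h in hs] for y in ys] for x in xs]
        for i in (0,1):
            for j in (0,1):
                L.append((c[i][j][0],c[i][j][1]));L.append((c[i][0][j],c[i][1][j]));L.append((c[0][i][j],c[1][i][j]))
    box(lambda a,y,h:lane2w(p,a,y,h),(-.033,.033),(.12,.225),(0,.051))
    box(lambda a,y,h:lane2w(p,a,y,h),(-.022,.022),(-.225,.225),(0,.012))
    box(lambda a,y,h:lane2w(p,a,y,h),(-.021,.021),(cy-.03,cy+.03),(0,.030))
    box(lambda a,y,h:barc(p,cy,phi,a,y,h),(-.035,.035),(-.007,.007),(.042,.070))
    return L
def overlay(c,p,cy,phi,roi,f,fn):
    x0,y0,x1,y1=roi
    im=cv2.resize(c['pixels'][y0:y1,x0:x1,::-1].copy(),None,fx=f,fy=f,interpolation=cv2.INTER_CUBIC)
    for k,(a,b) in enumerate(lines(p,cy,phi)):
        q=(proj(c,[a,b])+.5-np.array([x0,y0]))*f-.5
        col=[(0,0,255),(0,160,0),(255,0,0),(0,200,255)][k//12]
        cv2.line(im,tuple(int(v) for v in q[0].round()),tuple(int(v) for v in q[1].round()),col,1)
    cv2.imwrite('pics/'+fn,im)
E
cat > fit.py <<'E'
from h import *
import pickle
cs={n:ctrl.read_camera(n) for n in ('scene','top')}
pickle.dump(cs,open('cs0.pkl','wb'))
T=lambda u,v:np.array([(u+.5)/4-.5+145,(v+.5)/4-.5+165])
obs=[(-.0,0,0)]
H=[((.033,.225,.051),T(62,425)),((-.033,.225,.051),T(118,517)),((-.033,.12,.051),T(270,425)),((.033,.12,.051),T(222,343))]
r=lambda p:np.concatenate([proj(cs['top'],lane2w(p,*a))[0]-b for a,b in H])
s=least_squares(r,[.55,0,.5]);print(s.x,r(s.x).round(1))
p=s.x
B=T(590,212)
# bar: ends
E=[T(551,247),T(632,177)]
r2=lambda q:np.concatenate([proj(cs['top'],barc(p,q[0],q[1],d,0,.063))[0]-e for d,e in ((-.035,E[0]),(.035,E[1]))])
s2=least_squares(r2,[-.1,1.3]);print(s2.x,r2(s2.x).round(1))
overlay(cs['top'],p,*s2.x,(145,165,345,315),4,'ov_t.png')
overlay(cs['scene'],p,*s2.x,(240,130,330,290),3.7,'ov_s.png')
E
python3 fit.py
```

```text
[0.53753213 0.08177453 0.46296261] [-0.6  0.5 -0.1 -0.5  1.1  0.9 -0.3 -0.9]
[-0.10926365  1.34574395] [-1.6 -0.7  0.1 -2.1]
```

View pics/ov_t.png

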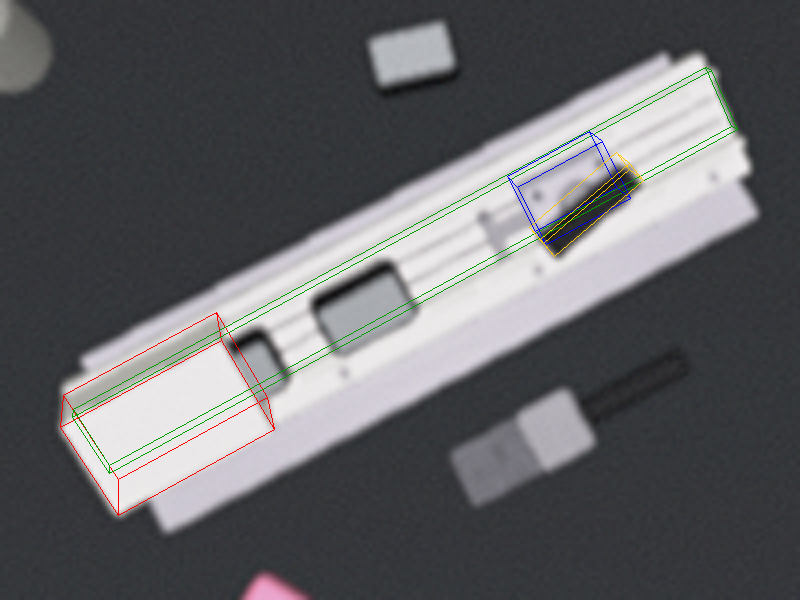

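View pics/ov_s.png

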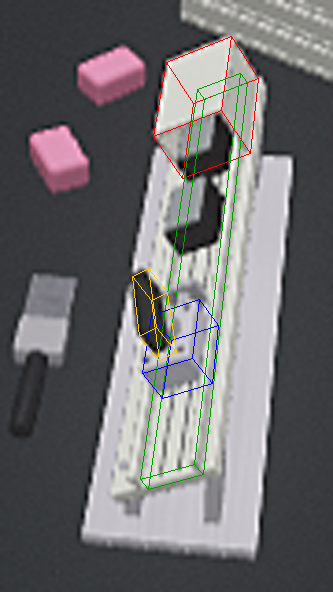

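```bash
python3 - <<'E'
from h import *
import pickle
cs=pickle.load(open('cs0.pkl','rb'));c=cs['top']
T=lambda u,v:((u+.5)/4-.5+145,(v+.5)/4-.5+165)
S=lambda u,v:((u+.5)/3.4-.5+190,(v+.5)/3.4-.5+125)
for z in (0,.012):
  P=[onz(c,*T(*q),z) for q in ((165,530),(757,215),(82,360),(665,55))]
  P+=[onz(cs['scene'],*S(*q),z) for q in ((247,515),(405,528),(438,160))]
  print(np.round(P,4)); 
  for a,b in ((0,1),(2,3),(6,5)):
    d=P[a]-P[b]; print(np.arctan2(-d[0],d[1]),np.linalg.norm(d))
  for n,crop,f in (('top',(145,165,345,315),4),):pass
a=cs['top']['pixels'][:,:,::-1]; cv2.imwrite('pics/tz2.png',cv2.resize(a[175:240,255:345],None,fx=8,fy=8,interpolation=cv2.INTER_CUBIC))
a=cs['scene']['pixels'][:,:,::-1]; cv2.imwrite('pics/sz2.png',cv2.resize(a[190:280,255:325],None,fx=6.5,fy=6.5,interpolation=cv2.INTER_CUBIC))
E
```

```text
[[ 0.3797  0.2569  0.    ]
 [ 0.5752 -0.1517  0.    ]
 [ 0.4954  0.3138  0.    ]
 [ 0.6931 -0.0952  0.    ]
 [ 0.5754 -0.1466 -0.    ]
 [ 0.6896 -0.0888  0.    ]
 [ 0.4864  0.3278 -0.    ]]
0.4461575689856607 0.4530124722058462
0.45023434344037644 0.454255201045025
0.4537477283626997 0.463549235748172
[[ 0.3796  0.2541  0.012 ]
 [ 0.5729 -0.15    0.012 ]
 [ 0.494   0.3103  0.012 ]
 [ 0.6895 -0.094   0.012 ]
 [ 0.5808 -0.1537  0.012 ]
 [ 0.6935 -0.0966  0.012 ]
 [ 0.4928  0.3148  0.012 ]]
0.44615756898566084 0.44793083975196146
0.4502343434403765 0.4491596283762719
0.45374772836270005 0.45777819422017996
```

View pics/tz2.png

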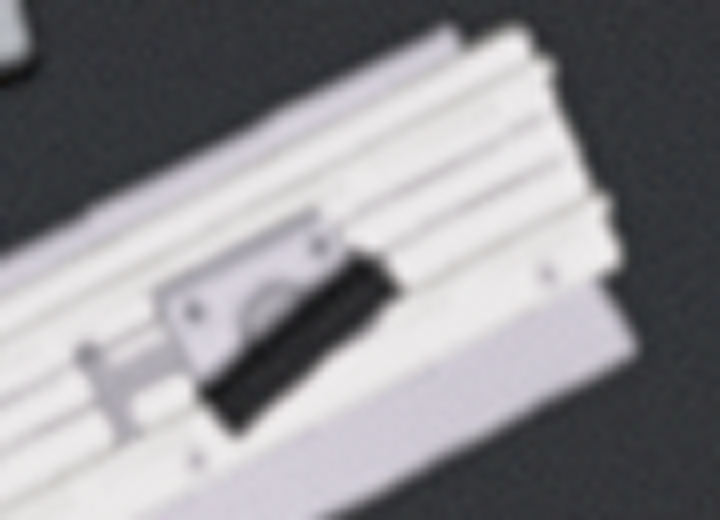

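View pics/sz2.png

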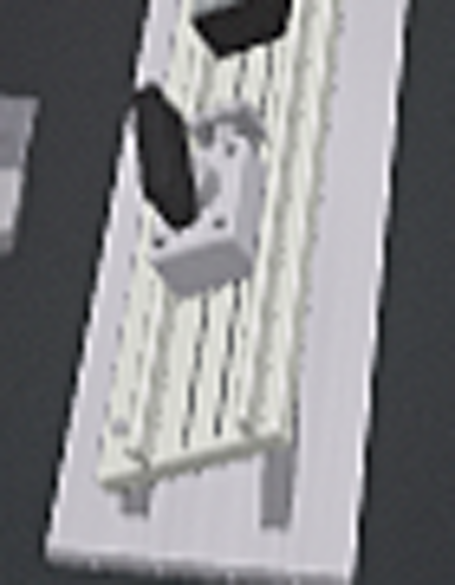

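```bash
cat > barfit.py <<'E'
from h import *
import pickle
from scipy.optimize import minimize
def dark(c,box):
    g=c['pixels'].max(2); m=np.zeros(g.shape,np.uint8); x0,y0,x1,y1=box
    m[y0:y1,x0:x1]=(g[y0:y1,x0:x1]<115)*255; return m
def fit(cs,boxes,p,q0):
    M={}
    for n in cs:
        m=dark(cs[n],boxes[n]); k,l,st,_=cv2.connectedComponentsWithStats(m)
        i=1+np.argmax(st[1:,4]); x0,y0,x1,y1=[boxes[n][0]-4,boxes[n][1]-4,boxes[n][2]+4,boxes[n][3]+4]
        g=cs[n]['pixels'].max(2).astype(float)
        reg=cv2.dilate((l==i).astype(np.uint8),np.ones((3,3)))
        cov=np.where(reg>0,np.clip((205-g)/(205-40),0,1),0)
        M[n]=(cov[y0:y1,x0:x1],(x0,y0)); print(n,'area',round(M[n][0].sum(),1),st[i])
    def cost(q):
        e=0
        for n in M:
            cov,(x0,y0)=M[n]
            pp=np.array(p)+[q[2],q[3],0]
            P=[barc(pp,q[0],q[1],a,b,h) for a in(-.035,.035) for b in(-.007,.007) for h in(.042,.070)]
            uv=(proj(cs[n],P)+.5-[x0,y0])*8
            im=np.zeros((cov.shape[0]*8,cov.shape[1]*8),np.uint8)
            cv2.fillConvexPoly(im,cv2.convexHull(uv.astype(np.float32)).round().astype(np.int32),255)
            s=cv2.resize(im,(cov.shape[1],cov.shape[0]),interpolation=cv2.INTER_AREA)/255.
            e+=((s-cov)**2).sum()
        return e+ (q[2]**2+q[3]**2)/.003**2*2
    best=None
    for f in (1,.5):
        x=q0 if best is None else best.x
        sim=np.array([x]+[np.array(x)+d*f for d in np.diag([.008,.1,.003,.003])])
        best=minimize(cost,x,method='Nelder-Mead',options=dict(initial_simplex=sim,maxiter=300))
    return best
if __name__=='__main__':
    cs=pickle.load(open('cs0.pkl','rb'))
    p=[.535,.080,.449]
    b=fit(cs,dict(top=(276,203,310,232),scene=(273,200,289,228)),p,[-.108,1.35,0,0]); print(b.x.round(4),b.fun)
    pp=np.array(p)+[b.x[2],b.x[3],0]
    overlay(cs['top'],pp,*b.x[:2],(145,165,345,315),4,'ov_t2.png')
    overlay(cs['scene'],pp,*b.x[:2],(240,130,330,290),3.7,'ov_s2.png')
    print(barc(pp,*b.x[:2],0,0,.057))
E
python3 barfit.py
```

```text
scene area 193.7 [273 200  13  26 183]
top area 211.0 [280 207  25  22 208]
[-1.0790e-01  1.2864e+00  5.0000e-04  4.0000e-04] 78.70592808560012
[ 0.55664815 -0.02910213  0.13436345]
```

View pics/ov_t2.png

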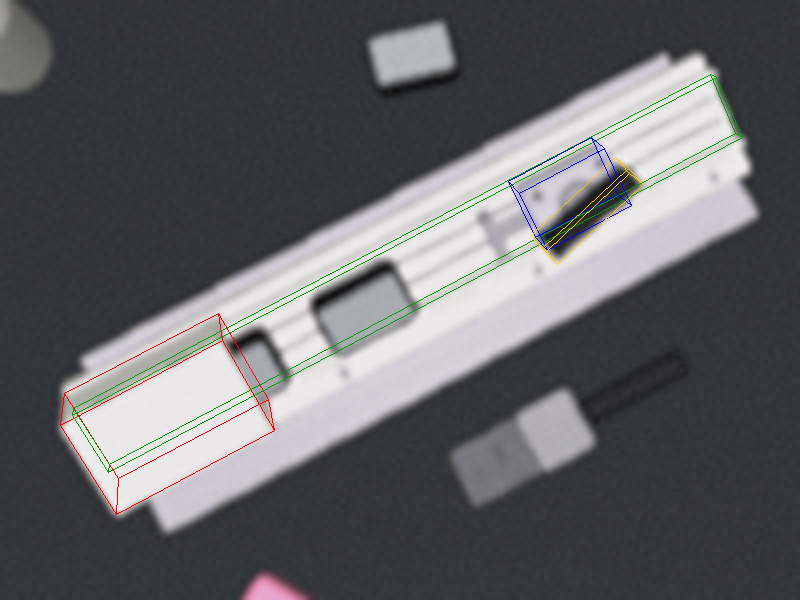

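View pics/ov_s2.png

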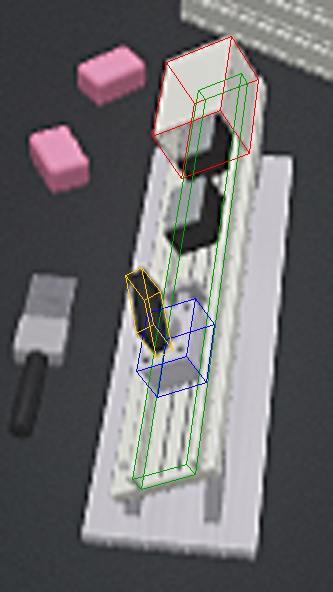

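```bash
cat >> h.py <<'E'
from scipy.spatial.transform import Rotation as Ro
LP=np.array([.5365,.081,.455])
def R_tool(s):
    w,x,y,z=s['tcp_rot']; return Ro.from_quat([x,y,z,w]).as_matrix()
def bardir(phi,p=LP):  # world dirs of bar x,y
    o=barc(p,0,phi,0,0,0); return barc(p,0,phi,1,0,0)-o, barc(p,0,phi,0,1,0)-o
def twist_to(s,phi,p=LP):
    """twist (deg, mod 180) about tool x bringing tool y to be horizontal perpendicular of bar's horizontal direction"""
    R=R_tool(s); b=bardir(phi,p)[0][:2]; b=b/np.linalg.norm(b); n=np.array([-b[1],b[0],0])
    l=R.T@n; a=np.degrees(np.arctan2(l[2],l[1])); return a
def st():
    s=ctrl.sense(); f=s['contact_force']; yl=np.array([-np.sin(LP[2]),np.cos(LP[2]),0])
    print('t',round(s['clock'],2),'tcp',s['tcp_pos'].round(4),'F',f.round(2),'M',s['moment'].round(3),'Fy_lane',round(float(f@yl),2),'open',round(s['opening'],4),'q',s['qpos'].round(3))
    return s
E
python3 - <<'E'
from h import *
print(barc([.5375,.0818,.463],-.109,1.346,0,0,.057))
print(barc(LP,-.1085,1.32,0,0,.057))
s=st();R=R_tool(s);print(R.round(3))
t=barc(LP,-.1085,1.32,0,0,.057);t[2]=.2
print('shift tool',R.T@(t-s['tcp_pos']))
for f in (1.3,0.,): print(f,twist_to(s,f), np.degrees(np.arctan2(*[1,1])))
E
```

```text
[ 0.56068371 -0.02845319  0.13436345]
[ 0.55858122 -0.028986    0.13436345]
t 1.0 tcp [ 0.2831 -0.6127  0.2423] F [-0.58  0.41  0.49] M [ 0.092 -0.006 -0.005] Fy_lane 0.62 open 0.0855 q [-1.288  0.286  1.577 -0.     1.279 -0.15 ]
[[-0.     0.419 -0.908]
 [-0.    -0.908 -0.419]
 [-1.     0.     0.   ]]
shift tool [ 0.04232179 -0.414385   -0.49489805]
1.3 -104.78932338474115 45.0
0.0 178.7292806200084 45.0
```

Request:
step_arm(plan=[{"translation": [0, -0.025, -0.03], "twist": -6, "gripper": 0.05}, {"translation": [0, -0.05, -0.06], "twist": -12, "gripper": 0.05}, {"translation": [0, -0.075, -0.09], "twist": -18, "gripper": 0.05}, {"translation": [0, -0.1, -0.12], "twist": -24, "gripper": 0.05}, {"translation": [0, -0.125, -0.15], "twist": -30, "gripper": 0.05}, {"translation": [0, -0.15, -0.18], "twist": -36, "gripper": 0.05}, {"translation": [0, -0.175, -0.21], "twist": -42, "gripper": 0.05}, {"translation": [0, -0.2, -0.24], "twist": -48, "gripper": 0.05}, {"translation": [0, -0.225, -0.27], "twist": -54, "gripper": 0.05}, {"translation": [0, -0.25, -0.3], "twist": -60, "gripper": 0.05}, {"translation": [0, -0.275, -0.33], "twist": -66, "gripper": 0.05}, {"translation": [0, -0.3, -0.36], "twist": -72, "gripper": 0.05}])

```text
clock: 2.0
tcp_pos: [0.4846, -0.1876, 0.2428]
tcp_rot: [0.53, 0.468, 0.53, -0.468]
contact_force: [0.6, -0.1, -0.5]
opening: 0.0501
```

```bash
cat > tgt.py <<'E'
from h import *
import sys
def tgt(t,phi):
    s=st();R=R_tool(s);a=twist_to(s,phi);a=(a+90)%180-90
    print('shift',(R.T@(np.array(t)-s['tcp_pos'])).round(4),'twist',a.round(1), (a-180).round(1))
if __name__=='__main__':
    t=barc(LP,-.1085,1.32,0,0,.057);t[2]=float(sys.argv[1]);tgt(t,float(sys.argv[2]))
E
python3 tgt.py .2 1.32
```

```text
t 2.0 tcp [ 0.4846 -0.1876  0.2428] F [ 0.59 -0.05 -0.46] M [-0.037 -0.036 -0.003] Fy_lane -0.31 open 0.0501 q [-0.565 -0.06   1.955  0.     1.246 -0.688]
shift [ 0.0427  0.0929 -0.1483] twist -31.5 -211.5
```

Request:
step_arm(plan=[{"translation": [0, 0.016, -0.025], "twist": -6, "gripper": 0.05}, {"translation": [0, 0.033, -0.05], "twist": -12, "gripper": 0.05}, {"translation": [0.01, 0.05, -0.08], "twist": -18, "gripper": 0.05}, {"translation": [0.025, 0.07, -0.11], "twist": -25, "gripper": 0.05}, {"translation": [0.035, 0.085, -0.135], "twist": -31.5, "gripper": 0.05}, {"translation": [0.0427, 0.0929, -0.1483], "twist": -31.5, "gripper": 0.05}, {"translation": [0.0427, 0.0929, -0.1483], "twist": -31.5, "gripper": 0.05}])

```text
clock: 2.58
tcp_pos: [0.5584, -0.0281, 0.1975]
tcp_rot: [0.636, 0.307, 0.638, -0.307]
contact_force: [-0.5, -0.7, 0.1]
opening: 0.0502
```

```bash
python3 - <<'E'
from h import *
import pickle
st()
cs={n:ctrl.read_camera(n) for n in ('scene','top')};pickle.dump(cs,open('cs1.pkl','wb'))
overlay(cs['top'],LP,-.1085,1.32,(225,150,345,250),6,'ov_t3.png')
overlay(cs['scene'],LP,-.1085,1.32,(230,140,340,260),5,'ov_s3.png')
E
```

```text
t 2.58 tcp [ 0.5584 -0.0281  0.1975] F [-0.46 -0.68  0.08] M [-0.053 -0.001 -0.004] Fy_lane -0.41 open 0.0502 q [-2.320e-01  7.600e-02  1.903e+00  1.000e-03  1.166e+00 -9.050e-01]
```

View pics/ov_t3.png

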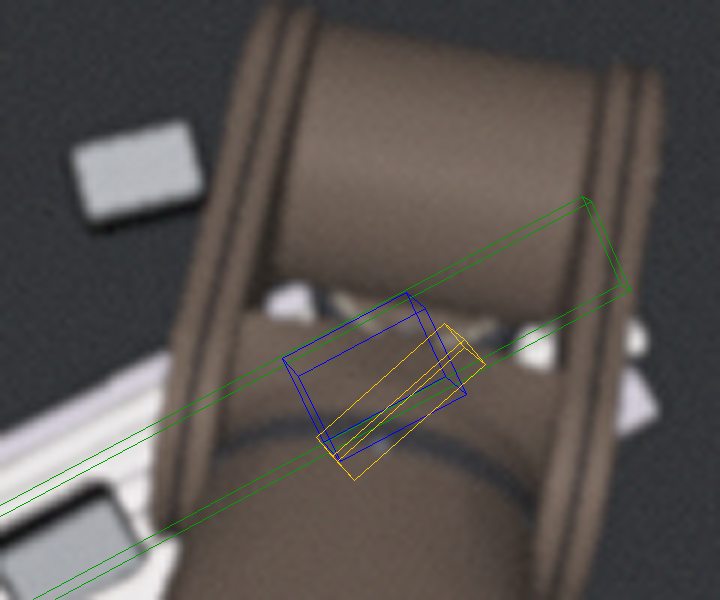

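View pics/ov_s3.png

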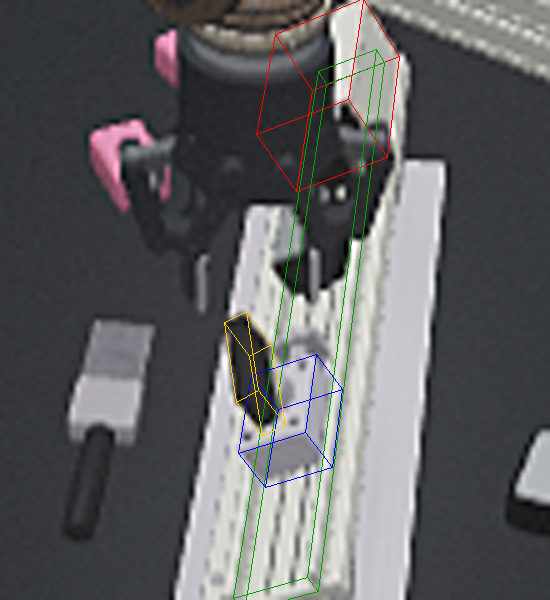

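```bash
python3 tgt.py .14 1.32
```

```text
t 2.68 tcp [ 0.5587 -0.0309  0.1994] F [-0.24 -0.28  0.72] M [ 0.016 -0.035 -0.032] Fy_lane -0.14 open 0.0498 q [-2.360e-01  7.300e-02  1.902e+00 -1.000e-03  1.167e+00 -9.060e-01]
shift [ 0.0594  0.0011 -0.0015] twist -0.2 -180.2
```

Request:
step_arm(plan=[{"translation": [0.015, 0, 0], "twist": 0, "gripper": 0.05}, {"translation": [0.03, 0, 0], "twist": 0, "gripper": 0.05}, {"translation": [0.042, 0, 0], "twist": 0, "gripper": 0.05}, {"translation": [0.052, 0, 0], "twist": 0, "gripper": 0.05}, {"translation": [0.059, 0, 0], "twist": 0, "gripper": 0.05}, {"translation": [0.059, 0, 0], "twist": 0, "gripper": 0.05}])

```text
clock: 3.18
tcp_pos: [0.5578, -0.0315, 0.1389]
tcp_rot: [0.635, 0.308, 0.637, -0.309]
contact_force: [0.5, -0.6, 0.0]
opening: 0.0502
```

```bash
python3 - <<'E'
from h import *
c=ctrl.read_camera('scene'); st()
cv2.imwrite('pics/s4.png',cv2.resize(c['pixels'][140:260,220:340,::-1],None,fx=5,fy=5,interpolation=cv2.INTER_CUBIC))
E
```

```text
t 3.23 tcp [ 0.5584 -0.0315  0.14  ] F [ 0.55 -0.08  0.36] M [-0.023  0.014  0.023] Fy_lane -0.32 open 0.0506 q [-0.238  0.142  1.945 -0.     1.056 -0.905]
```

View pics/s4.png

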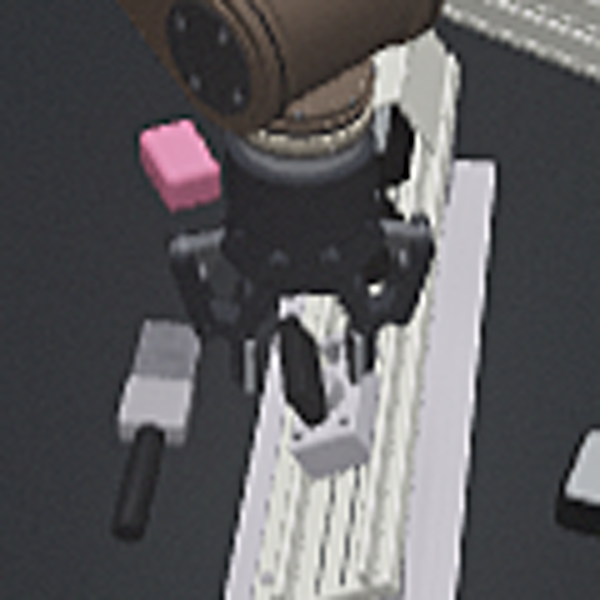

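Request:
step_arm(plan=[{"translation": [0, 0, 0], "twist": 0, "gripper": 0.04}, {"translation": [0, 0, 0], "twist": 0, "gripper": 0.034}, {"translation": [0, 0, 0], "twist": 0, "gripper": 0.03}, {"translation": [0, 0, 0], "twist": 0, "gripper": 0.03}])

```text
clock: 3.57
tcp_pos: [0.5592, -0.0312, 0.1413]
tcp_rot: [0.637, 0.308, 0.636, -0.308]
contact_force: [-0.4, -0.2, -0.2]
opening: 0.0302
```

```bash
python3 -c "
from h import *
st()"
```

```text
t 3.57 tcp [ 0.5592 -0.0312  0.1413] F [-0.4  -0.18 -0.19] M [-0.002 -0.003 -0.028] Fy_lane 0.01 open 0.0302 q [-0.237  0.141  1.944  0.     1.056 -0.905]
```

Request:
step_arm(plan=[{"translation": [0, 0, 0], "twist": -4, "gripper": 0.029}, {"translation": [0, 0, 0], "twist": -8, "gripper": 0.029}, {"translation": [0, 0, 0], "twist": -12, "gripper": 0.028}, {"translation": [0, 0, 0], "twist": -16, "gripper": 0.028}, {"translation": [0, 0, 0], "twist": -20, "gripper": 0.028}, {"translation": [0, 0, 0], "twist": -24, "gripper": 0.028}, {"translation": [0, 0, 0], "twist": -28, "gripper": 0.027}, {"translation": [0, 0, 0], "twist": -32, "gripper": 0.027}])

```text
clock: 4.23
tcp_pos: [0.5563, -0.032, 0.1407]
tcp_rot: [0.694, 0.118, 0.7, -0.121]
contact_force: [-8.1, -3.6, 4.7]
opening: 0.0276
```

```bash
python3 -c "
from h import *
st()"
```

```text
t 4.23 tcp [ 0.5563 -0.032   0.1407] F [-8.12 -3.64  4.74] M [-0.624  1.259 -0.161] Fy_lane 0.29 open 0.0276 q [-0.238  0.14   1.946 -0.004  1.063 -1.467]
```

Request:
step_arm(plan=[{"translation": [0, 0, 0], "twist": -4, "gripper": 0.026}, {"translation": [0, 0, 0], "twist": -8, "gripper": 0.025}, {"translation": [0, 0, 0], "twist": -12, "gripper": 0.024}, {"translation": [0, 0, 0], "twist": -16, "gripper": 0.024}, {"translation": [0, 0, 0], "twist": -20, "gripper": 0.023}, {"translation": [0, 0, 0], "twist": -24, "gripper": 0.022}, {"translation": [0, 0, 0], "twist": -28, "gripper": 0.021}, {"translation": [0, 0, 0], "twist": -32, "gripper": 0.02}, {"translation": [0, 0, 0], "twist": -36, "gripper": 0.02}, {"translation": [0, 0, 0], "twist": -40, "gripper": 0.02}])

```text
clock: 5.07
tcp_pos: [0.5587, -0.0304, 0.1408]
tcp_rot: [0.696, -0.125, 0.696, 0.126]
contact_force: [0.3, 1.5, -0.6]
opening: 0.0204
```

```bash
python3 - <<'E'
from h import *
c=ctrl.read_camera('scene'); s=st(); print(twist_to(s,0),twist_to(s,.3))
cv2.imwrite('pics/s5.png',cv2.resize(c['pixels'][140:260,220:340,::-1],None,fx=5,fy=5,interpolation=cv2.INTER_CUBIC))
E
```

```text
t 5.12 tcp [ 0.5587 -0.0304  0.1408] F [ 0.33  2.54 -0.4 ] M [ 0.421 -0.055 -0.076] Fy_lane 2.14 open 0.0199 q [-2.360e-01  1.410e-01  1.945e+00  2.000e-03  1.056e+00 -2.167e+00]
-5.502222379018667 14.154059620773076
```

View pics/s5.png

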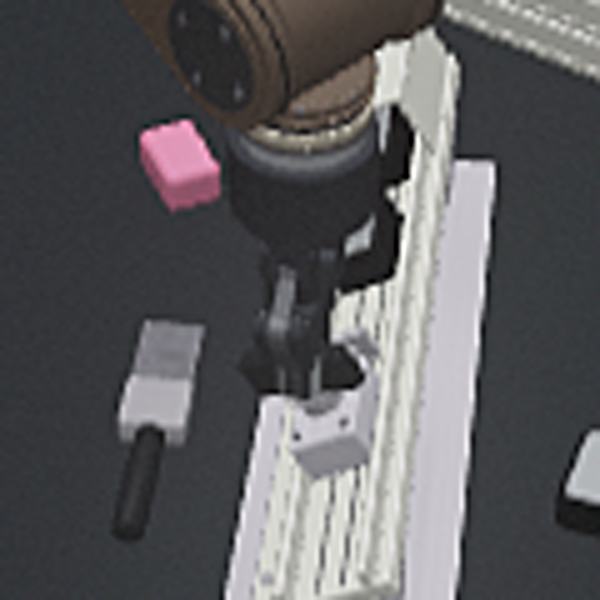

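Request:
step_arm(plan=[{"translation": [0, 0, 0], "twist": -2, "gripper": 0.018}, {"translation": [0, 0, 0], "twist": -3, "gripper": 0.016}, {"translation": [0, 0, 0], "twist": -3, "gripper": 0.013}, {"translation": [0, 0, 0], "twist": -3, "gripper": 0.01}, {"translation": [0, 0, 0], "twist": -3, "gripper": 0.008}, {"translation": [0, 0, 0], "twist": -3, "gripper": 0.008}])

```text
clock: 5.62
tcp_pos: [0.5589, -0.031, 0.1408]
tcp_rot: [0.693, -0.142, 0.693, 0.143]
contact_force: [0.1, 1.5, 0.4]
opening: 0.0126
```

```bash
python3 - <<'E'
from h import *
c=ctrl.read_camera('scene'); s=st(); print(twist_to(s,0),twist_to(s,.3))
R=R_tool(s); print('lane y in tool',R.T@np.array([-np.sin(LP[2]),np.cos(LP[2]),0]), R.T@np.array([-np.sin(.449),np.cos(.449),0]))
cv2.imwrite('pics/s6.png',cv2.resize(c['pixels'][140:260,220:340,::-1],None,fx=5,fy=5,interpolation=cv2.INTER_CUBIC))
E
```

```text
t 5.67 tcp [ 0.5589 -0.031   0.1408] F [-0.37  2.48  0.35] M [0.768 0.154 0.091] Fy_lane 2.39 open 0.0129 q [-0.237  0.141  1.944  0.     1.056 -2.214]
-2.7872177770944573 16.86903978175214
lane y in tool [ 2.93351023e-04  9.98816967e-01 -4.86269410e-02] [ 2.94802304e-04  9.99090748e-01 -4.26331997e-02]
```

View pics/s6.png

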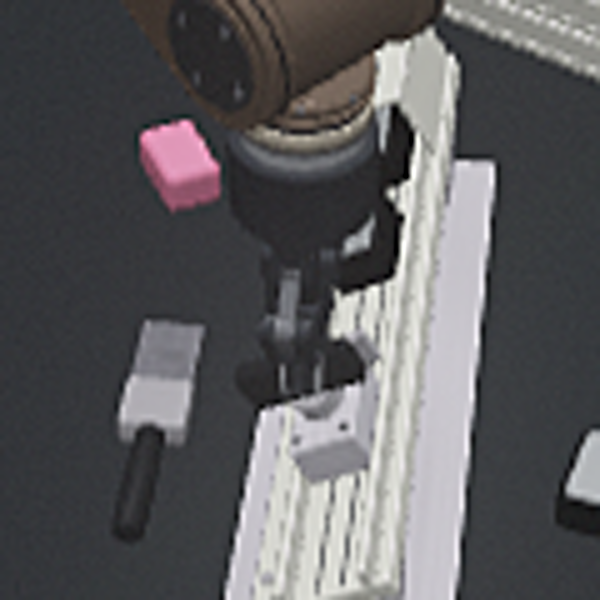

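Request:
step_arm(plan=[{"translation": [0, 0.003, 0], "twist": 0, "gripper": 0.008}, {"translation": [0, 0.008, 0], "twist": 0, "gripper": 0.008}, {"translation": [0, 0.014, -0.001], "twist": 0, "gripper": 0.008}, {"translation": [0, 0.02, -0.001], "twist": 0, "gripper": 0.008}, {"translation": [0, 0.025, -0.001], "twist": 0, "gripper": 0.008}, {"translation": [0, 0.03, -0.0015], "twist": 0, "gripper": 0.008}])

```text
clock: 6.17
tcp_pos: [0.5456, -0.0037, 0.1408]
tcp_rot: [0.693, -0.143, 0.692, 0.143]
contact_force: [3.0, -2.0, -2.0]
opening: 0.013
```

```bash
cat > m.py <<'E'
from h import *
s=st();R=R_tool(s)
print('travel est',((s['tcp_pos']-np.array([.5589,-.031,.1408]))@np.array([-np.sin(.452),np.cos(.452),0])).round(4),'F tool',(R.T@s['contact_force']).round(2))
E
python3 m.py
```

```text
t 6.17 tcp [ 0.5456 -0.0037  0.1408] F [ 2.97 -2.   -1.98] M [ 0.096 -0.439  0.144] Fy_lane -3.1 open 0.013 q [-0.193  0.11   1.979 -0.     1.051 -2.17 ]
travel est 0.0304 F tool [ 1.99 -3.01  1.94]
```

Request:
step_arm(plan=[{"translation": [0, 0.004, 0], "twist": 0, "gripper": 0.008}, {"translation": [0, 0.009, 0], "twist": 0, "gripper": 0.008}, {"translation": [0, 0.014, -0.001], "twist": 0, "gripper": 0.008}, {"translation": [0, 0.019, -0.001], "twist": 0, "gripper": 0.008}, {"translation": [0, 0.024, -0.001], "twist": 0, "gripper": 0.008}, {"translation": [0, 0.029, -0.0015], "twist": 0, "gripper": 0.008}, {"translation": [0, 0.034, -0.0015], "twist": 0, "gripper": 0.008}, {"translation": [0, 0.039, -0.002], "twist": 0, "gripper": 0.008}, {"translation": [0, 0.044, -0.002], "twist": 0, "gripper": 0.008}, {"translation": [0, 0.049, -0.002], "twist": 0, "gripper": 0.008}])

```text
clock: 7.0
tcp_pos: [0.5243, 0.0403, 0.1408]
tcp_rot: [0.693, -0.143, 0.692, 0.143]
contact_force: [2.6, -1.6, -1.4]
opening: 0.0129
```

```bash
python3 m.py; python3 - <<'E'
from h import *
for n,b in (('scene',(220,130,340,250)),('top',(160,180,320,290))):
    c=ctrl.read_camera(n)
    cv2.imwrite('pics/%s7.png'%n,cv2.resize(c['pixels'][b[1]:b[3],b[0]:b[2],::-1],None,fx=4.5,fy=4.5,interpolation=cv2.INTER_CUBIC))
E
```

```text
t 7.0 tcp [0.5243 0.0403 0.1408] F [ 2.56 -1.62 -1.43] M [ 0.008 -0.498  0.134] Fy_lane -2.58 open 0.0129 q [-0.116  0.068  2.025 -0.     1.049 -2.094]
travel est 0.0793 F tool [ 1.43 -2.5   1.71]
```

View pics/scene7.png

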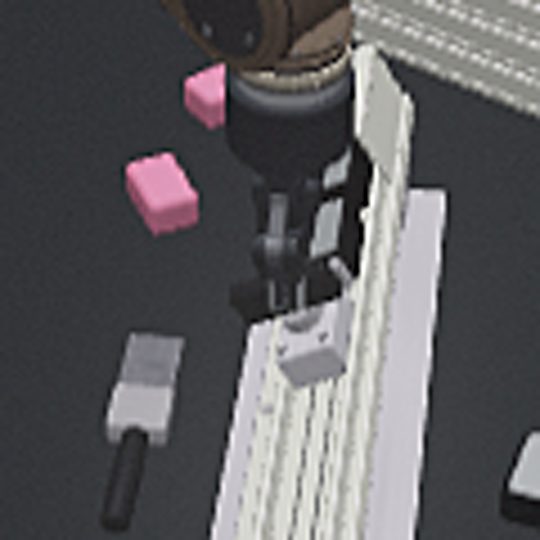

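View pics/top7.png

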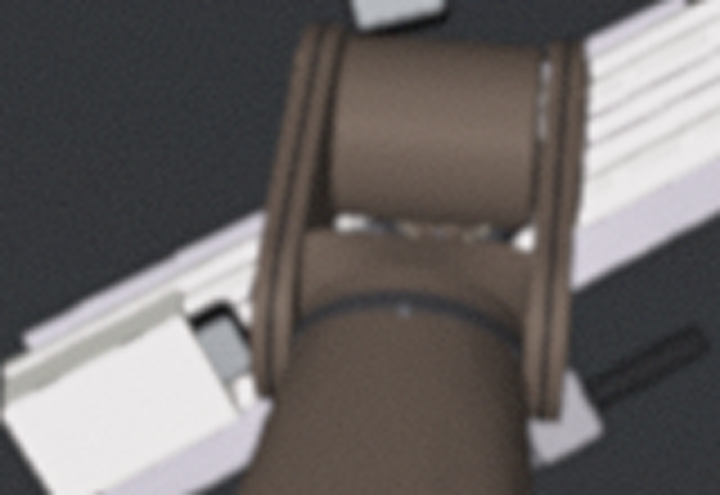

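Request:
step_arm(plan=[{"translation": [0, 0.003, 0], "twist": 0, "gripper": 0.008}, {"translation": [0, 0.006, 0], "twist": 0, "gripper": 0.008}, {"translation": [0, 0.009, 0], "twist": 0, "gripper": 0.008}, {"translation": [0, 0.012, -0.0005], "twist": 0, "gripper": 0.008}, {"translation": [0, 0.015, -0.0005], "twist": 0, "gripper": 0.008}, {"translation": [0, 0.017, -0.0005], "twist": 0, "gripper": 0.008}])

```text
clock: 7.6
tcp_pos: [0.517, 0.0555, 0.1407]
tcp_rot: [0.692, -0.143, 0.693, 0.143]
contact_force: [1.3, -2.2, 0.4]
opening: 0.0125
```

```bash
python3 m.py
```

```text
t 7.6 tcp [0.517  0.0555 0.1407] F [ 1.34 -2.23  0.36] M [-0.165 -0.32   0.145] Fy_lane -2.59 open 0.0125 q [-8.800e-02  5.500e-02  2.038e+00 -1.000e-03  1.048e+00 -2.065e+00]
travel est 0.0961 F tool [-0.36 -2.58  0.35]
```

Request:
step_arm(plan=[{"translation": [0, 0.002, 0], "twist": 0, "gripper": 0.008}, {"translation": [0, 0.004, 0], "twist": 0, "gripper": 0.008}, {"translation": [0, 0.006, 0], "twist": 0, "gripper": 0.008}])

```text
clock: 7.85
tcp_pos: [0.5144, 0.0608, 0.1407]
tcp_rot: [0.692, -0.143, 0.693, 0.143]
contact_force: [-0.5, -4.5, 2.1]
opening: 0.0125
```

```bash
python3 m.py
```

```text
t 7.85 tcp [0.5144 0.0608 0.1407] F [-0.52 -4.54  2.1 ] M [-0.315 -0.045  0.141] Fy_lane -3.85 open 0.0125 q [-7.800e-02  5.100e-02  2.042e+00 -1.000e-03  1.049e+00 -2.055e+00]
travel est 0.102 F tool [-2.1  -3.96 -2.28]
```

Request:
step_arm(plan=[{"translation": [0, 0.002, 0], "twist": 0, "gripper": 0.008}, {"translation": [0, 0.004, 0], "twist": 0, "gripper": 0.008}])

```text
clock: 8.02
tcp_pos: [0.5127, 0.0645, 0.1407]
tcp_rot: [0.692, -0.143, 0.693, 0.143]
contact_force: [-0.3, -4.4, 3.3]
opening: 0.013
```

```bash
python3 m.py
```

```text
t 8.02 tcp [0.5127 0.0645 0.1407] F [-0.27 -4.37  3.28] M [-0.403  0.162  0.17 ] Fy_lane -3.81 open 0.013 q [-7.100e-02  4.900e-02  2.045e+00 -1.000e-03  1.049e+00 -2.048e+00]
travel est 0.1061 F tool [-3.28 -3.91 -1.98]
```

Request:
step_arm(plan=[{"translation": [0, 0.002, -0.0005], "twist": 0, "gripper": 0.008}, {"translation": [0, 0.003, -0.001], "twist": 0, "gripper": 0.008}, {"translation": [0, 0.003, -0.001], "twist": 0, "gripper": 0.008}])

```text
clock: 8.27
tcp_pos: [0.5111, 0.0674, 0.1407]
tcp_rot: [0.693, -0.143, 0.692, 0.143]
contact_force: [0.7, -1.5, 3.1]
opening: 0.0128
```

```bash
python3 m.py
```

```text
t 8.27 tcp [0.5111 0.0674 0.1407] F [ 0.74 -1.55  3.08] M [-0.103 -0.196  0.177] Fy_lane -1.71 open 0.0128 q [-6.600e-02  4.500e-02  2.049e+00  1.000e-03  1.047e+00 -2.044e+00]
travel est 0.1094 F tool [-3.08 -1.71  0.07]
```

Request:
step_arm(plan=[{"translation": [0, 0.0015, 0], "twist": 0, "gripper": 0.008}, {"translation": [0, 0.003, 0], "twist": 0, "gripper": 0.008}])

```text
clock: 8.43
tcp_pos: [0.5101, 0.0697, 0.1407]
tcp_rot: [0.693, -0.143, 0.692, 0.143]
contact_force: [1.7, -3.5, 2.3]
opening: 0.013
```

```bash
python3 m.py
```

```text
t 8.43 tcp [0.5101 0.0697 0.1407] F [ 1.69 -3.55  2.3 ] M [-0.261 -0.186  0.192] Fy_lane -3.93 open 0.013 q [-0.061  0.043  2.051 -0.     1.047 -2.039]
travel est 0.1119 F tool [-2.3  -3.93  0.15]
```

Request:
step_arm(plan=[{"translation": [0, 0.0015, 0], "twist": 0, "gripper": 0.008}, {"translation": [0, 0.003, 0], "twist": 0, "gripper": 0.008}])

```text
clock: 8.6
tcp_pos: [0.5087, 0.0725, 0.1407]
tcp_rot: [0.693, -0.143, 0.693, 0.143]
contact_force: [1.2, -2.8, 2.7]
opening: 0.0129
```

```bash
python3 m.py
```

```text
t 8.6 tcp [0.5087 0.0725 0.1407] F [ 1.21 -2.84  2.65] M [-0.341 -0.138  0.173] Fy_lane -3.08 open 0.0129 q [-0.056  0.041  2.053 -0.     1.048 -2.033]
travel est 0.115 F tool [-2.65 -3.09 -0.01]
```

Request:
step_arm(plan=[{"translation": [0, 0.0015, 0], "twist": 0, "gripper": 0.008}, {"translation": [0, 0.003, 0], "twist": 0, "gripper": 0.008}])

```text
clock: 8.77
tcp_pos: [0.5074, 0.0753, 0.1407]
tcp_rot: [0.692, -0.143, 0.693, 0.143]
contact_force: [0.8, -3.0, 3.1]
opening: 0.0127
```

```bash
python3 m.py
```

```text
t 8.77 tcp [0.5074 0.0753 0.1407] F [ 0.82 -2.96  3.15] M [-0.33  -0.076  0.188] Fy_lane -3.02 open 0.0127 q [-0.051  0.039  2.055 -0.     1.048 -2.028]
travel est 0.1181 F tool [-3.15 -3.04 -0.42]
```

Request:
step_arm(plan=[{"translation": [0, 0.0015, 0], "twist": 0, "gripper": 0.008}, {"translation": [0, 0.003, 0], "twist": 0, "gripper": 0.008}])

```text
clock: 8.93
tcp_pos: [0.5063, 0.0778, 0.1407]
tcp_rot: [0.692, -0.143, 0.693, 0.143]
contact_force: [1.3, -5.4, 3.1]
opening: 0.013
```

```bash
python3 m.py
```

```text
t 8.93 tcp [0.5063 0.0778 0.1407] F [ 1.34 -5.4   3.15] M [-0.577 -0.061  0.102] Fy_lane -5.44 open 0.013 q [-4.500e-02  3.800e-02  2.056e+00 -1.000e-03  1.048e+00 -2.022e+00]
travel est 0.1208 F tool [-3.14 -5.5  -0.91]
```

Request:
step_arm(plan=[{"translation": [0, 0.0015, 0], "twist": 0, "gripper": 0.008}, {"translation": [0, 0.003, 0], "twist": 0, "gripper": 0.008}])

```text
clock: 9.1
tcp_pos: [0.5052, 0.0801, 0.1407]
tcp_rot: [0.692, -0.144, 0.693, 0.142]
contact_force: [0.8, -8.2, 3.9]
opening: 0.0129
```

```bash
python3 m.py
```

```text
t 9.1 tcp [0.5052 0.0801 0.1407] F [ 0.79 -8.2   3.87] M [-0.87  -0.055  0.109] Fy_lane -7.71 open 0.0129 q [-4.000e-02  3.600e-02  2.058e+00 -2.000e-03  1.047e+00 -2.017e+00]
travel est 0.1234 F tool [-3.85 -7.85 -2.53]
```

Request:
step_arm(plan=[{"translation": [0, 0.0005, 0], "twist": 0, "gripper": 0.008}, {"translation": [0, 0.001, 0], "twist": 0, "gripper": 0.008}, {"translation": [0, 0.001, 0], "twist": 0, "gripper": 0.008}, {"translation": [0, 0.001, 0], "twist": 0, "gripper": 0.008}])

```text
clock: 9.43
tcp_pos: [0.5048, 0.0808, 0.1407]
tcp_rot: [0.692, -0.144, 0.693, 0.142]
contact_force: [0.8, -7.4, 3.8]
opening: 0.0125
```

```bash
python3 m.py; python3 - <<'E'
from h import *
for n,b in (('scene',(250,120,330,240)),('top',(160,180,320,290))):
    c=ctrl.read_camera(n)
    cv2.imwrite('pics/%s8.png'%n,cv2.resize(c['pixels'][b[1]:b[3],b[0]:b[2],::-1],None,fx=5,fy=5,interpolation=cv2.INTER_CUBIC))
E
python3 m.py
```

```text
t 9.43 tcp [0.5048 0.0808 0.1407] F [ 0.78 -7.38  3.78] M [-0.809 -0.097  0.095] Fy_lane -6.97 open 0.0125 q [-3.900e-02  3.500e-02  2.059e+00 -2.000e-03  1.047e+00 -2.015e+00]
travel est 0.1242 F tool [-3.77 -7.09 -2.21]
t 9.53 tcp [0.5048 0.0808 0.1407] F [ 0.01 -6.98  3.36] M [-0.793 -0.072  0.164] Fy_lane -6.28 open 0.0124 q [-3.900e-02  3.500e-02  2.059e+00 -2.000e-03  1.047e+00 -2.015e+00]
travel est 0.1242 F tool [-3.35 -6.42 -2.76]
```

View pics/scene8.png

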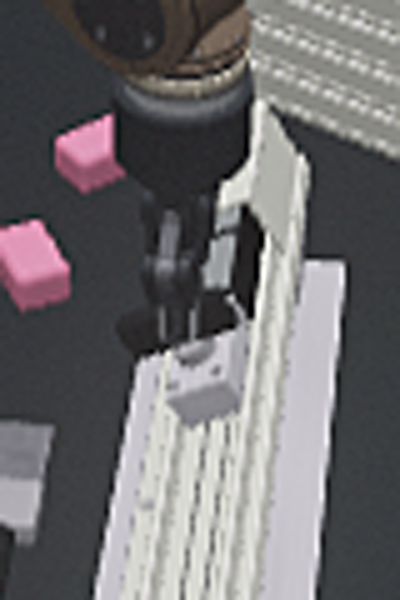

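Request:
step_arm(plan=[{"translation": [0, 0.001, -0.0003], "twist": 0, "gripper": 0.008}, {"translation": [0, 0.001, -0.0005], "twist": 0, "gripper": 0.008}, {"translation": [0, 0.001, -0.0005], "twist": 0, "gripper": 0.008}, {"translation": [0, 0.001, -0.0005], "twist": 0, "gripper": 0.008}])

```text
clock: 9.87
tcp_pos: [0.5044, 0.0816, 0.1407]
tcp_rot: [0.693, -0.144, 0.692, 0.142]
contact_force: [2.2, -6.9, 2.3]
opening: 0.0131
```

```bash
python3 m.py
```

```text
t 9.87 tcp [0.5044 0.0816 0.1407] F [ 2.24 -6.91  2.28] M [-0.79  -0.26   0.153] Fy_lane -7.19 open 0.0131 q [-3.800e-02  3.400e-02  2.060e+00 -2.000e-03  1.046e+00 -2.014e+00]
travel est 0.1251 F tool [-2.26 -7.24 -0.67]
```

Request:
step_arm(plan=[{"translation": [0, 0, 0], "twist": 4, "gripper": 0.008}, {"translation": [0, 0, 0], "twist": 8, "gripper": 0.008}, {"translation": [0, 0, 0], "twist": 12, "gripper": 0.008}])

```text
clock: 10.12
tcp_pos: [0.5038, 0.0817, 0.141]
tcp_rot: [0.703, -0.07, 0.704, 0.069]
contact_force: [-6.2, -7.9, 12.1]
opening: 0.013
```

```bash
python3 m.py
```

```text
t 10.12 tcp [0.5038 0.0817 0.141 ] F [-6.16 -7.93 12.09] M [-0.059  1.262  0.764] Fy_lane -4.41 open 0.013 q [-3.700e-02  3.400e-02  2.060e+00 -2.000e-03  1.049e+00 -1.805e+00]
travel est 0.1255 F tool [-12.06  -6.58  -7.62]
```

Request:
step_arm(plan=[{"translation": [0, 0, 0], "twist": 0, "gripper": 0.0155}, {"translation": [0, 0, 0], "twist": 4, "gripper": 0.016}, {"translation": [0, 0, 0], "twist": 8, "gripper": 0.017}, {"translation": [0, 0, 0], "twist": 12, "gripper": 0.018}])

```text
clock: 10.45
tcp_pos: [0.504, 0.0813, 0.1406]
tcp_rot: [0.707, 0.004, 0.707, -0.006]
contact_force: [1.4, -8.4, 1.8]
opening: 0.0181
```

```bash
python3 m.py
```

```text
t 10.45 tcp [0.504  0.0813 0.1406] F [ 1.4  -8.39  1.85] M [-1.114 -0.231  0.266] Fy_lane -8.15 open 0.0181 q [-0.038  0.034  2.061 -0.004  1.047 -1.592]
travel est 0.125 F tool [-1.82 -8.37  1.52]
```

Request:
step_arm(plan=[{"translation": [0, 0, 0], "twist": 4, "gripper": 0.0185}, {"translation": [0, 0, 0], "twist": 8, "gripper": 0.019}, {"translation": [0, 0, 0], "twist": 12, "gripper": 0.02}, {"translation": [0, 0, 0], "twist": 16, "gripper": 0.0205}])

```text
clock: 10.78
tcp_pos: [0.5037, 0.0809, 0.1404]
tcp_rot: [0.699, 0.102, 0.7, -0.105]
contact_force: [-1.0, -9.0, 4.1]
opening: 0.0203
```

```bash
python3 m.py; python3 -c "
from h import *
s=ctrl.sense();print([ (f,round((twist_to(s,f)+90)%180-90,1)) for f in (0,.5,.8,1.1,1.35,1.5)]); print(R_tool(s).T@np.array([-np.sin(.452),np.cos(.452),0]))"
```

```text
t 10.78 tcp [0.5037 0.0809 0.1404] F [-0.99 -8.98  4.08] M [-1.302  0.052  0.267] Fy_lane -7.63 open 0.0203 q [-0.038  0.034  2.061 -0.005  1.047 -1.313]
travel est 0.1247 F tool [-4.04 -8.9   1.65]
[(0, np.float64(-42.9)), (0.5, np.float64(-10.6)), (0.8, np.float64(7.1)), (1.1, np.float64(23.4)), (1.35, np.float64(36.1)), (1.5, np.float64(43.6))]
[-0.00355482  0.73501467 -0.67804189]
```

Request:
step_arm(plan=[{"translation": [0, 0, 0], "twist": 4, "gripper": 0.021}, {"translation": [0, 0, 0], "twist": 8, "gripper": 0.0215}, {"translation": [0, 0, 0], "twist": 12, "gripper": 0.022}, {"translation": [0, 0, 0], "twist": 16, "gripper": 0.022}])

```text
clock: 11.12
tcp_pos: [0.5029, 0.0806, 0.1402]
tcp_rot: [0.678, 0.198, 0.679, -0.202]
contact_force: [-2.9, -9.5, 3.7]
opening: 0.0224
```

```bash
python3 m.py; python3 - <<'E'
from h import *
c=ctrl.read_camera('scene');b=(240,120,340,230)
cv2.imwrite('pics/s9.png',cv2.resize(c['pixels'][b[1]:b[3],b[0]:b[2],::-1],None,fx=5,fy=5,interpolation=cv2.INTER_CUBIC))
E
```

```text
t 11.12 tcp [0.5029 0.0806 0.1402] F [-2.91 -9.47  3.75] M [-1.439  0.357  0.25 ] Fy_lane -7.22 open 0.0224 q [-0.038  0.034  2.061 -0.006  1.049 -1.034]
travel est 0.1248 F tool [-3.69 -9.56  2.68]
```

View pics/s9.png

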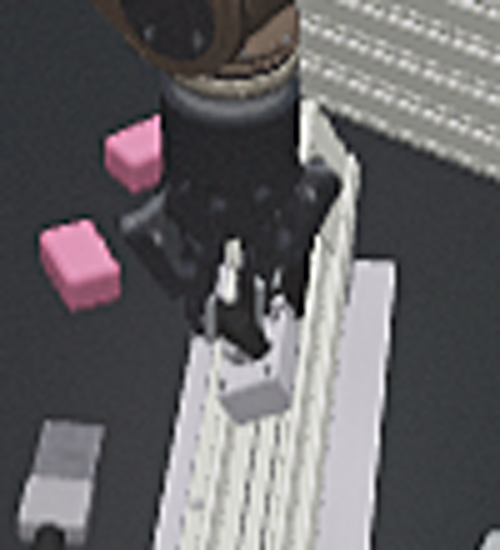

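Request:
step_arm(plan=[{"translation": [0, 0, 0], "twist": 4, "gripper": 0.0225}, {"translation": [0, 0, 0], "twist": 8, "gripper": 0.023}, {"translation": [0, 0, 0], "twist": 12, "gripper": 0.0235}, {"translation": [0, 0, 0], "twist": 16, "gripper": 0.024}, {"translation": [0, 0, 0], "twist": 20, "gripper": 0.024}])

```text
clock: 11.58
tcp_pos: [0.502, 0.0807, 0.1398]
tcp_rot: [0.632, 0.312, 0.635, -0.317]
contact_force: [-3.5, -8.8, 4.5]
opening: 0.0243
```

```bash
python3 m.py; python3 - <<'E'
from h import *
c=ctrl.read_camera('scene');b=(240,120,340,230)
cv2.imwrite('pics/s10.png',cv2.resize(c['pixels'][b[1]:b[3],b[0]:b[2],::-1],None,fx=5,fy=5,interpolation=cv2.INTER_CUBIC))
E
```

```text
t 11.58 tcp [0.502  0.0807 0.1398] F [-3.54 -8.83  4.55] M [-1.469  0.613  0.29 ] Fy_lane -6.38 open 0.0243 q [-0.038  0.034  2.062 -0.006  1.051 -0.685]
travel est 0.1254 F tool [-4.48 -8.19  4.9 ]
```

View pics/s10.png

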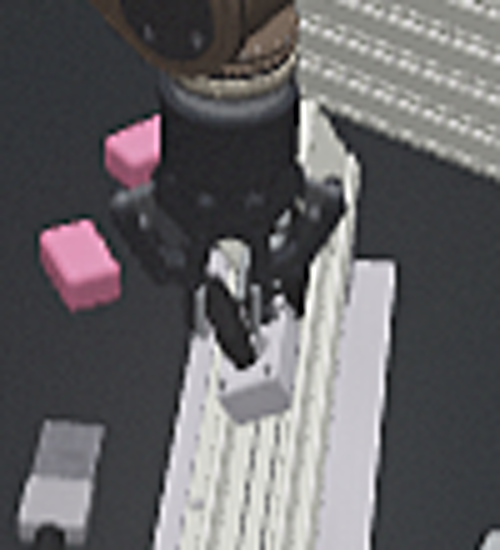

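Request:
step_arm(plan=[{"translation": [0, 0, 0], "twist": 4, "gripper": 0.024}, {"translation": [0, 0, 0], "twist": 8, "gripper": 0.024}, {"translation": [0, 0, 0], "twist": 11, "gripper": 0.024}, {"translation": [0, 0, 0], "twist": 14, "gripper": 0.024}])

```text
clock: 11.97
tcp_pos: [0.5014, 0.081, 0.1396]
tcp_rot: [0.589, 0.386, 0.592, -0.392]
contact_force: [-5.3, -7.5, 4.2]
opening: 0.024
```

```bash
python3 m.py; python3 - <<'E'
from h import *
c=ctrl.read_camera('scene');b=(240,120,340,230)
cv2.imwrite('pics/s11.png',cv2.resize(c['pixels'][b[1]:b[3],b[0]:b[2],::-1],None,fx=5,fy=5,interpolation=cv2.INTER_CUBIC))
E
```

```text
t 11.97 tcp [0.5014 0.081  0.1396] F [-5.26 -7.53  4.23] M [-1.277  0.85   0.374] Fy_lane -4.45 open 0.024 q [-0.038  0.034  2.063 -0.005  1.053 -0.441]
travel est 0.1259 F tool [-4.15 -7.84  4.84]
```

View pics/s11.png

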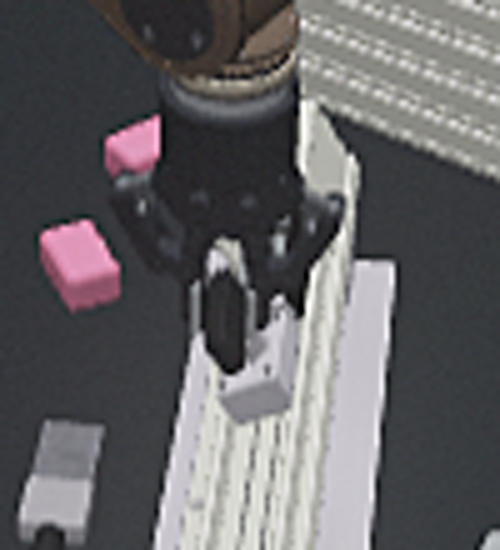

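Request:
step_arm(plan=[{"translation": [0, 0, 0], "twist": 0, "gripper": 0.03}, {"translation": [0, 0, 0], "twist": 0, "gripper": 0.04}, {"translation": [0, 0, 0], "twist": 0, "gripper": 0.05}, {"translation": [0, 0, 0], "twist": 0, "gripper": 0.05}, {"translation": [-0.01, 0, 0], "twist": 0, "gripper": 0.05}, {"translation": [-0.03, 0, 0], "twist": 0, "gripper": 0.05}, {"translation": [-0.06, 0, 0], "twist": 0, "gripper": 0.05}, {"translation": [-0.09, 0, 0], "twist": 0, "gripper": 0.05}, {"translation": [-0.12, 0, 0], "twist": 0, "gripper": 0.05}])

```text
clock: 12.77
tcp_pos: [0.5036, 0.0828, 0.2625]
tcp_rot: [0.591, 0.389, 0.591, -0.389]
contact_force: [1.4, -0.5, -0.6]
opening: 0.0504
```

```bash
python3 m.py; python3 -c "
from h import *
s=ctrl.sense();print(R_tool(s).T@(np.array([.35,-.4,.26])-s['tcp_pos']))"
```

```text
t 12.77 tcp [0.5036 0.0828 0.2625] F [ 1.36 -0.46 -0.57] M [-0.02  -0.015  0.021] Fy_lane -1.01 open 0.0504 q [-3.600e-02 -9.800e-02  1.953e+00  1.000e-03  1.287e+00 -4.430e-01]
travel est 0.1265 F tool [0.57 1.07 0.96]
[ 0.00218336 -0.33206058  0.38261028]
```

Retreat to clear the camera views.

Request:
step_arm(plan=[{"translation": [0, -0.025, 0.03], "twist": 0, "gripper": 0.05}, {"translation": [0, -0.05, 0.06], "twist": 0, "gripper": 0.05}, {"translation": [0, -0.075, 0.09], "twist": 0, "gripper": 0.05}, {"translation": [0, -0.1, 0.12], "twist": 0, "gripper": 0.05}, {"translation": [0, -0.125, 0.15], "twist": 0, "gripper": 0.05}, {"translation": [0, -0.15, 0.18], "twist": 0, "gripper": 0.05}, {"translation": [0, -0.175, 0.21], "twist": 0, "gripper": 0.05}, {"translation": [0, -0.2, 0.24], "twist": 0, "gripper": 0.05}, {"translation": [0, -0.225, 0.27], "twist": 0, "gripper": 0.05}, {"translation": [0, -0.25, 0.3], "twist": 0, "gripper": 0.05}, {"translation": [0, -0.275, 0.33], "twist": 0, "gripper": 0.05}, {"translation": [0, -0.3, 0.35], "twist": 0, "gripper": 0.05}])

```text
clock: 13.77
tcp_pos: [0.3663, -0.3603, 0.2617]
tcp_rot: [0.591, 0.389, 0.59, -0.389]
contact_force: [-0.2, -0.6, -0.1]
opening: 0.05
```

```bash
python3 - <<'E'
from h import *
import pickle
from barfit import fit
cs={n:ctrl.read_camera(n) for n in ('scene','top')};pickle.dump(cs,open('cs2.pkl','wb'))
st()
cy=-.1085+.1255
q=proj(cs['top'],lane2w(LP,0,cy,.06))[0].round(); r=proj(cs['scene'],lane2w(LP,0,cy,.06))[0].round();print(q,r)
overlay(cs['top'],LP,cy,1.35,(155,195,285,295),6,'ov_t12.png')
overlay(cs['scene'],LP,cy,1.35,(240,130,340,240),5.4,'ov_s12.png')
for n in cs: cv2.imwrite('pics/%s12.png'%n,cs[n]['pixels'][:,:,::-1])
a=cs['top']['pixels'][:,:,::-1];cv2.imwrite('pics/tz12.png',cv2.resize(a[200:280,165:265],None,fx=7,fy=7,interpolation=cv2.INTER_CUBIC))
E
```

```text
t 13.87 tcp [ 0.3651 -0.3612  0.2614] F [ 0.6   0.89 -0.09] M [ 0.012 -0.034 -0.015] Fy_lane 0.53 open 0.0499 q [-9.770e-01 -9.000e-02  1.948e+00 -1.000e-03  1.283e+00 -1.378e+00]
[246. 242.] [285. 183.]
```

View pics/ov_t12.png

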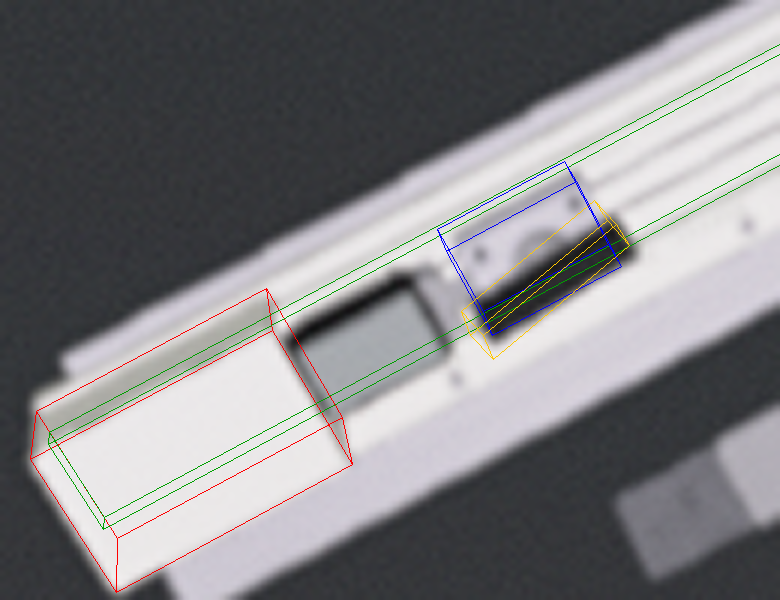

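View pics/ov_s12.png

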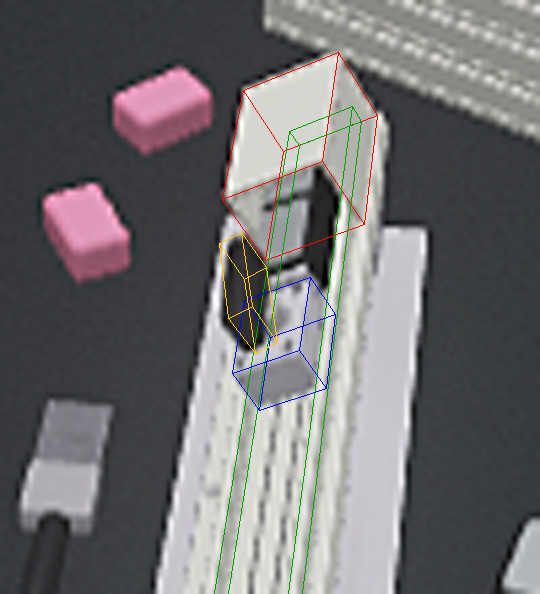

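View pics/tz12.png

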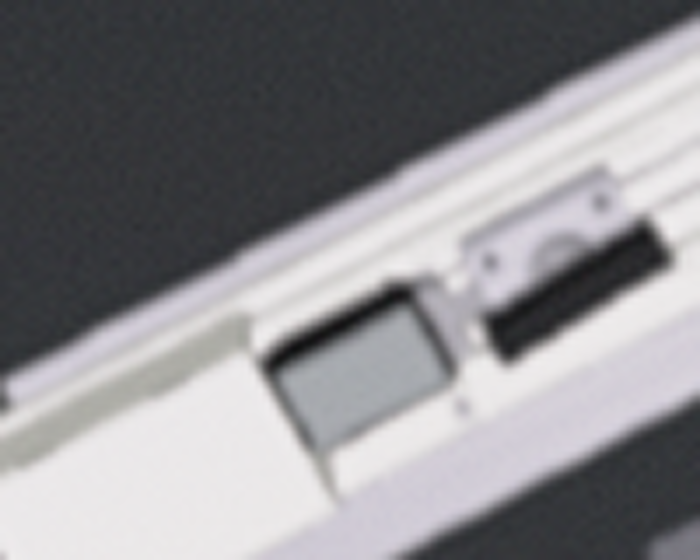

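View pics/scene12.png

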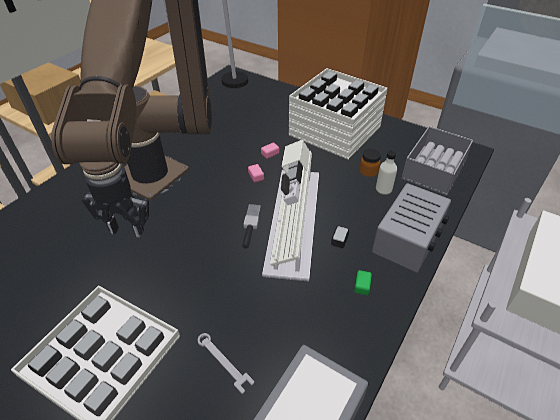

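```bash
python3 - <<'E'
from h import *
import pickle
c0=pickle.load(open('cs0.pkl','rb'));c2=pickle.load(open('cs2.pkl','rb'))
def pln(c,u,v,h):
    o,d=ray(c,u,v); P0=lane2w(LP,0,0,h); n=lane2w(LP,0,0,1)-lane2w(LP,0,0,0)
    w=o+d*((P0-o)@n)/(d@n); w=w-P0; yx=np.array([-np.sin(LP[2]),np.cos(LP[2]),0]); xx=lane2w(LP,1,0,0)-lane2w(LP,0,0,0)
    return w@xx,w@yx
def warp(c,h,y0,W=.16,f=5000,a=.04):
    # rectified view of plane h: columns y, rows a
    ys=np.arange(int(W*f))/f+y0; as_=a-np.arange(int(2*a*f))/f
    A,Yg=np.meshgrid(as_,ys,indexing='ij')
    o=lane2w(LP,0,0,h);ex=lane2w(LP,1,0,h)-o;ey=lane2w(LP,0,1,h)-o
    P=o+A[...,None]*ex+Yg[...,None]*ey
    uv=proj(c,P.reshape(-1,3)).reshape(A.shape+(2,)).astype(np.float32)
    return cv2.remap(c['pixels'],uv[...,0],uv[...,1],cv2.INTER_CUBIC)[:,:,::-1]
a=warp(c0['top'],.03,-.15);b=warp(c2['top'],.03,-.15+.1255)
cv2.imwrite('pics/rect.png',np.vstack([a,b])[:, :800])
g0=cv2.cvtColor(a,6).astype(np.float32);g2=cv2.cvtColor(b,6).astype(np.float32)
# match carriage top (uphill half, unobstructed by bar): a in 0..20mm, y about cy-.03..cy+.03
for rows in ((100,170),(110,190)):
    t=g0[rows[0]:rows[1],40:350]
    r=cv2.matchTemplate(g2[rows[0]-20:rows[1]+20],t,cv2.TM_CCOEFF_NORMED); _,m,_,l=cv2.minMaxLoc(r); print(m,l,'dy mm',(l[0]-40)/5,'da',-(l[1]-20)/5)
E
```

```text
0.8728081583976746 (28, 16) dy mm -2.4 da 0.8
0.7250942587852478 (29, 30) dy mm -2.2 da -2.0
```

View pics/rect.png

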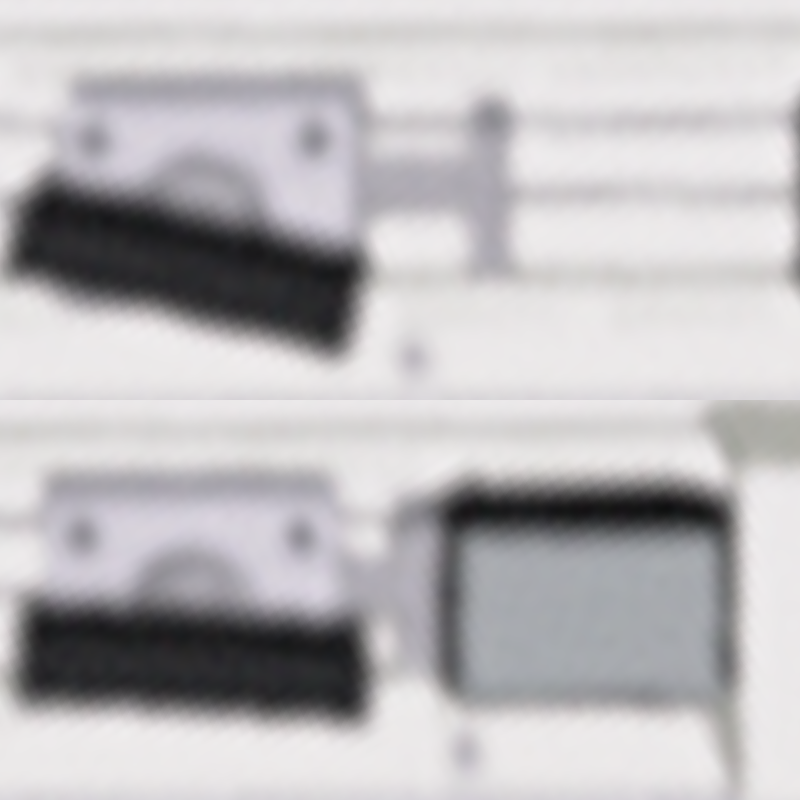

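```bash
cat > pl.py <<'E'
from h import *
import pickle
c0=pickle.load(open('cs0.pkl','rb'));c2=pickle.load(open('cs2.pkl','rb'))
o,_=ray(c0['top'],0,0); yx=np.array([-np.sin(LP[2]),np.cos(LP[2]),0]);n=lane2w(LP,0,0,1)-lane2w(LP,0,0,0);xx=lane2w(LP,1,0,0)-lane2w(LP,0,0,0);w=o-lane2w(LP,0,0,0)
print('cam top lane a,y,h',w@xx,w@yx,w@n)
o,_=ray(c0['scene'],0,0);w=o-lane2w(LP,0,0,0);print('cam scene',w@xx,w@yx,w@n)
def draw(c,cy,d,roi,f,fn):
    x0,y0,x1,y1=roi
    im=cv2.resize(c['pixels'][y0:y1,x0:x1,::-1].copy(),None,fx=f,fy=f,interpolation=cv2.INTER_CUBIC)
    def ln(P,Q,col):
        q=(proj(c,[lane2w(LP,*P),lane2w(LP,*Q)])+.5-np.array([x0,y0]))*f-.5
        cv2.line(im,tuple(int(v) for v in q[0].round()),tuple(int(v) for v in q[1].round()),col,1)
    yf=cy+.06-d
    for y,col in ((yf,(0,0,255)),):
        z=[(-.015,y,.004),(.015,y,.004),(.015,y,.026),(-.015,y,.026)]
        for i in range(4): ln(z[i],z[(i+1)%4],col)
    for y in (cy-.03,cy+.03):
        z=[(-.021,y,.00),(.021,y,.00),(.021,y,.030),(-.021,y,.030)]
        for i in range(4): ln(z[i],z[(i+1)%4],(255,0,0))
    for a in (-.021,.021): ln((a,cy-.03,.03),(a,cy+.03,.03),(255,0,0))
    cv2.imwrite('pics/'+fn,im); return im
A=draw(c0['top'],-.1085,0,(250,190,310,235),12,'p0.png')
B=draw(c2['top'],-.1085+.1235,.009,(205,215,265,260),12,'p2.png')
cv2.imwrite('pics/p02.png',cv2.resize(np.vstack([A,B]),None,fx=.55,fy=.55,interpolation=cv2.INTER_AREA))
A=draw(c0['scene'],-.1085,0,(265,195,305,240),12,'q0.png')
B=draw(c2['scene'],-.1085+.1235,.009,(270,155,310,200),12,'q2.png')
cv2.imwrite('pics/q02.png',cv2.resize(np.hstack([A,B]),None,fx=.8,fy=.8,interpolation=cv2.INTER_AREA))
E
python3 pl.py
```

```text
cam top lane a,y,h 0.3340223237208015 0.006968539943663069 0.9442601437473506
cam scene 0.5022658846784477 -0.9212239905797617 0.724859729584374
```

View pics/p0.png

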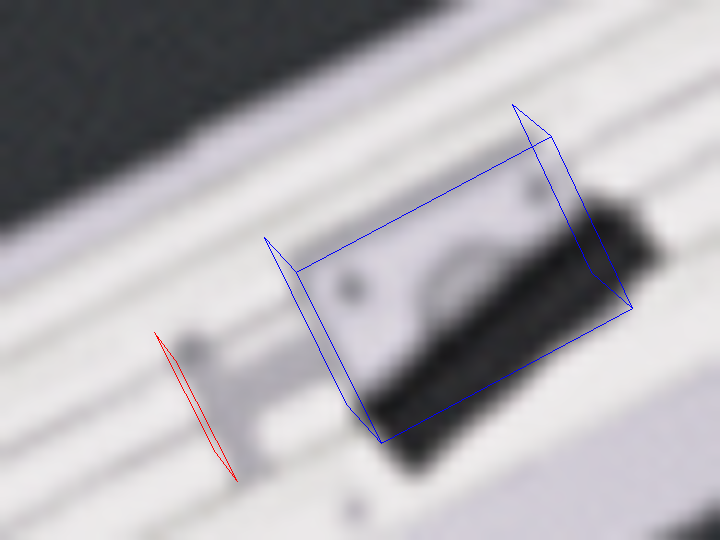

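View pics/p2.png

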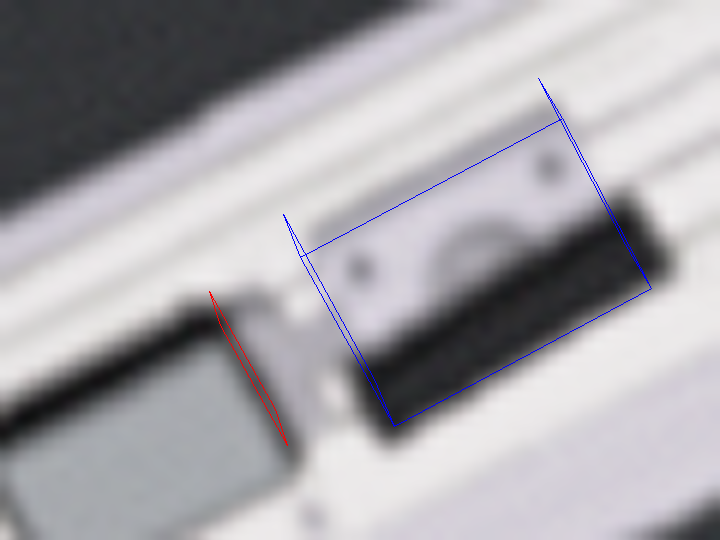

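View pics/q02.png

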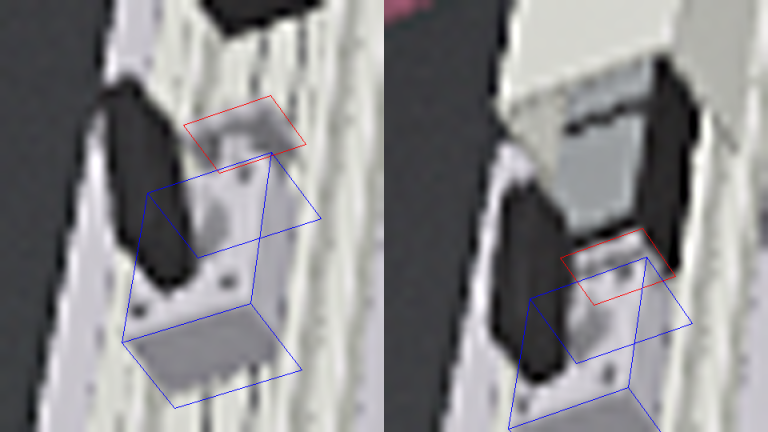

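```bash
python3 - <<'E'
import cv2,pickle,numpy as np
c0=pickle.load(open('cs0.pkl','rb'));c2=pickle.load(open('cs2.pkl','rb'))
A=cv2.resize(c0['scene']['pixels'][195:240,272:300,::-1],None,fx=13,fy=13,interpolation=cv2.INTER_CUBIC)
B=cv2.resize(c2['scene']['pixels'][160:205,276:304,::-1],None,fx=13,fy=13,interpolation=cv2.INTER_CUBIC)
cv2.imwrite('pics/q3.png',np.hstack([A,B]))
E
```

```text
(no output)
```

View pics/q3.png

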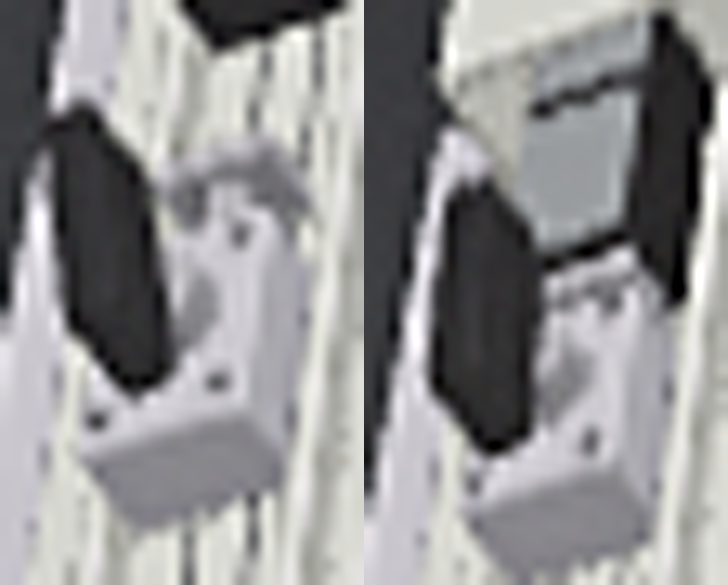

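```bash
python3 -c "
from cell import ctrl
print(ctrl.sign_off())"
```

```text
the job is handed in; nothing more can be done
None
```

I freed the clamp, pushed the carriage until the row was solid against the hidden stop, tightened the clamp there, and handed the job in at about 14 s. No verdict is reported, so the results below rest on my own readings.

- **How it was done:** The tool could only point straight down, not along the lane's normal. I turned the clamp by straddling the bar loosely and twisting, and gripped the bar firmly only for the push along the lane.
- **Feeling the stop:** Pushing took about 3 N, then the force rose steadily to about 7–8 N over the last 5 mm. I pushed about 1.5 mm further and tightened there.
- **Clamp:** In the last top picture the bar lies almost along the lane, which I read as about 1.45–1.5 rad, so well over the 1.1 needed.
- **Plunger:** My estimates of how far it is pushed in disagree somewhat:

| Source | Pushed in (mm) |
|---|---|
| Tool travel past the contact point | 7.5–10 |
| Push force before tightening | 8–11 |
| Last pictures, best estimates | 9–10 |
| Last pictures, roughest readings | 11–12.6 |

  I take it as about 9 mm, slightly past half-way. Only the roughest picture reading goes past the 12.5 mm limit.
- **Other checks:** The blocks lie closed up in the lane with the plunger against the near one. The other things on the bench look unmoved by eye, though I did not measure them. The arm is well clear.

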